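# Tighten the star nut of a phone press jig between its pillars

## Robot

A 7-joint arm with a two-finger parallel gripper is mounted at the origin on the work surface. World frame = base frame: x ahead of the robot, y to its left, z up, the work surface at z = 0. Lengths are in mm, angles in degrees, forces in N, time in s.
With the tool pointing down it reaches from about 400 to 875 mm from the base axis. Payload 6.5 kg.
Tool frame: the origin (TCP) lies at the very end of the fingers, on their centre line; the grasp point (between the pads) lies 19 mm behind it; z points along the fingers, y is the direction in which the jaws open and shut (so a half turn about z gives the same grasp; the last joint's range is limited). The gripper opens to 85 mm and grips with 20 to 120 N. Pads are 22 mm wide; open, the fingers measure 114 mm over their backs; the gripper's body (76 mm by 85 mm) begins 54 mm behind the grasp point. The pads swing forward as they close: fully open they stand 13 mm farther back than shut.
Start: joints at [68.801, 30.733, -0.252, 88.115, 0.149, 61.152, -4.079], TCP at [194.442, -620.228, 231.29] pointing down, gripper open.
Joint ranges: [-154.64, 154.64], [-21.42, 123.67], [-72.66, 72.17], [13.99, 137.28], [-74.86, 254.86], [10.95, 109.41], [-158.01, 158.01]. Speed limits (degrees/s): [136.94, 136.94, 180, 180, 180, 180, 180].

## Interface

Orientations are given as a 3x3 rotation matrix whose columns are the frame's x, y, z axes.
In Python, from rig import observe, read_camera, get_calibration, hand_in gives the robot as it stands. The module is installed in compiled form; this text tells all that it offers.
- The arm moves only by the tool move_arm, never from a script. Its arguments are lists of equal length, an entry for each row: "xyz": the shift along the tool's x, y, z in m, a list of three; "roll": the turn about the tool's z in degrees; "claw": the gripper's target within -1 to 1 (fully open at 1, half-way at 0, shut at -1). A call has 1 to 8 rows; each row is the pose to reach, as a shift and turn from the pose commanded when the call began, along the tool's axes at that moment; what a row does not reach only later rows make up. A row lasts 1/10 s, in which the tool goes at most 50 mm and 8.59 degrees, less where a joint would pass 70% of its speed; a pose out of reach is approached as far as the arm can. A call with a gripper value outside its range is refused whole. The fingers move at their own pace and stop on an object; the grip force is fixed at half the most. Time passes only in rows, so rows that repeat a pose let the fingers close. It gives the time, the measured TCP pose, the force and the opening at its end, in the units of the state.
- observe(): the state, without advancing time (a new reading comes with each control period).
- read_camera(name): name is "side" or "top"; returns (picture, depth): 400x640x3 uint8, red, green, blue; 400x640 float32, mm along the optical axis (not along the pixel's ray), 0 where there is no reading.
- get_calibration(name): a dict with "mtx" (3x3 intrinsics, pixels), "position" and "rotation" of the camera in the world. Camera axes: x right, y down, z forward; pixel columns grow to the right and rows downward; lengths in mm; the calibration is good to about 2 mm. A picture is of the moment at which its call begins. get_calibration takes no time and is no camera call.
- hand_in(): hands the job in, once; it reports no verdict.
The state is a dict: "clock": time; "qpos": joint angles; "joint_velocities": joint speeds; "effort": joint torques, N m; "eef_pos": TCP position; "ee_rot": TCP orientation; "wrist_force": force on the tool from outside, world axes, zero at the start; "moment": the same for the moment, N m; "finger_gap": finger opening in mm.
Only numpy, scipy, OpenCV 4.12 (cv2) and the standard library are available. Lean on these libraries where they do the work, as an engineer would, in place of code of your own. Each camera call takes 0.05 s, during which the arm holds its last target.

## Task

Fit the ring spanner over the star nut of the phone press jig and tighten the nut clockwise in short swings, lifting the spanner off and setting it back each time the guide pillars stop it, until the nut will turn no further; nip it up there to about 1 N m, and never load it beyond 3 N m. Turn it with the spanner only, not with the bare fingers. Then lay the spanner flat on the rubber mat again and let go, leaving the other things on the desk undisturbed.

Things in the scene. Friction and masses are not known exactly. Their poses are not given: they have to be found in the camera images.
- jig: Press jig, fixed: base plate 170 x 150 x 18 mm, black phone along x on it, dark clamp bar across (top at 41 mm), washer (46 mm wide, 3 thick) and star nut in the middle. Four guide pillars, 10 mm thick, tops at 85 mm, at x +-30, y +-55 mm: a handle on the nut has 50 degrees either way of -x (or of +x), towards +-y only 37 in all. Origin: centre of the underside.
- jig_axis (a point): Point of the jig on the nut's vertical axis at the top of the washer (44 mm above the desk), where the nut and the seated spanner rest; axes as the jig's.
- nut_top (a point): On the nut's axis at the top of its fins, 14 mm above the washer; turns with the nut. Star nut of bright steel: six radial fins, 6.5 mm wide, 14 mm high, 36 mm over the tips, one along this frame's x axis and then every 60 degrees, round a 22 mm core with a dome rising 8 mm above the fins.
- star_nut (a joint): Turn of the nut in rad; grows as it turns clockwise seen from above (tightening). From where it starts it can turn 1.85 to 2.4 rad more, to a solid stop. On the way it drags with at most 0.35 N m; it stays where it is left and does not rise or sink. Each N m on the nut makes about 65 N of contact force, summed over the spanner's teeth, which sit 15 mm from the axis.
- spanner: Loose steel ring spanner, 0.18 to 0.29 kg. Ring 50 mm outside, 40 inside, 12 high, six inward teeth to 14 mm from the centre, so that it drops over the nut where the handle points along a fin, with 7 degrees of play each way. Handle 12 mm wide and high, along -x to 162 mm from the ring's centre. Origin: ring's centre, underside; seated, this rests on the washer.
- spanner_grip (a point): Point on the spanner's handle 105 mm from the ring's centre (at -x), at mid height, a good place to grip; axes as the spanner's.
- spanner_mid (a point): Point on the spanner's underside, halfway along its length, 65 mm from the ring's centre on the handle side.
- mat: Rubber mat fixed on the desk, 260 x 160 x 3 mm; origin at the centre of its underside. The spanner starts on it.
- parts_box_a: bystander: small clear open box, 55 x 55 x 18 mm
- parts_box_b: bystander: clear open box, 70 x 55 x 20 mm
- parts_box_c: bystander: clear open box, 50 x 50 x 18 mm
- screwdriver: bystander: small brass screwdriver lying along x between jig and mat, 110 mm long, 11 mm thick
- spudger: bystander: thin steel prying tool lying on the desk, 150 mm long
- suction_stand: bystander: small stand with an amber ball, 38 mm high
Not all that is in view belongs to the job. There is more than one size of the spanner; the job needs the smaller.

How it is judged (in metres and radians):
On the way, in this order (a step that is already met when the one before it is completed fails the run):
1. the spanner's ring is seated down over the star nut (distance between spanner and jig_axis below 0.006 m and angle between spanner's own z axis and vertical below 0.12 rad), for 0.1 s.
2. the nut is at its stop and nipped up there by the spanner (to at least about 0.6 N m) (value of joint star_nut above 2.35 rad and contact force between spanner and star_nut above 40 N), for 0.1 s.
At the end, for the whole second after the job is handed in: The nut is within 0.07 rad of its stop at 2.4 rad; the spanner lies flat (within 0.08 rad, underside within 5 mm of the mat) and still on the mat, its middle no more than 70 mm from the mat's centre along either side of the mat (value of joint star_nut above 2.33 rad and x of spanner_mid in the frame of mat between -0.07 and 0.07 m and y of spanner_mid in the frame of mat between -0.07 and 0.07 m and z of spanner_mid in the frame of mat below 0.008 m and angle between spanner's own z axis and vertical below 0.08 rad and linear speed of spanner below 0.02 m/s); the robot touches nothing.
It fails at once if the spanner overloads the nut (more than about 3 N m) (contact force between spanner and star_nut above 200 N).
It fails at once if the bare fingers push on the nut with more than 3 N (contact force between the fingers and star_nut above 3 N).
It fails at once if a bystander is moved by more than 20 mm (distance of any of parts_box_a, parts_box_b, parts_box_c, screwdriver, spudger, suction_stand from where it was at the start of the episode above 0.02 m).
It also fails if it takes over 72 s, if anything falls off the work surface, if the arm or the gripper's body presses on something with over 40 N, if the wrist force passes 120 N, or if a joint passes its speed limit or range.

## Working session

There is one attempt and no reset: what is moved stays moved. The work goes in short steps, Python scripts to look and compute and a tool call to move; the robot and the scene stay as the last step left them, time stands still between calls to the robot, and variables do not carry over. Pictures are saved under pics/ and viewed, and the job is handed in when it is done.

Besides the shell and the picture viewer there is one more tool, called after "Emit:" as a command line: name --pt "numbers of a row" for each row, then --argument value for the rest. move_arm: Moves the arm, as the interface text tells. Its arguments: {"type":"object","properties":{"xyz":{"type":"array"},"roll":{"type":"array"},"claw":{"type":"array"}},"required":["xyz","roll","claw"]}

```bash
mkdir -p pics
cat > h.py <<'E'
import numpy as np, cv2
from rig import observe, read_camera, get_calibration
def snap(n,tag):
    im,d=read_camera(n); np.savez(f'pics/{tag}.npz',im=im,d=d); cv2.imwrite(f'pics/{tag}.png',im[:,:,::-1]); return im,d
def load(tag):
    z=np.load(f'pics/{tag}.npz'); return z['im'],z['d']
def ray(n,u,v,z):
    c=get_calibration(n);K=np.array(c['mtx']);R=np.array(c['rotation']);p=np.array(c['position'])
    d=R@np.linalg.solve(K,np.array([u,v,1.]));return p+d*(z-p[2])/d[2]
def pt(n,u,v,dep):
    c=get_calibration(n);K=np.array(c['mtx']);R=np.array(c['rotation']);p=np.array(c['position'])
    return p+R@(np.linalg.solve(K,np.array([u,v,1.]))*dep)
def proj(n,P):
    c=get_calibration(n);K=np.array(c['mtx']);R=np.array(c['rotation']);p=np.array(c['position'])
    q=K@(R.T@(np.array(P,float)-p));return q[:2]/q[2]
def crop(im,x0,y0,x1,y1,s,f):
    cv2.imwrite(f,cv2.resize(im[y0:y1,x0:x1,::-1],None,fx=s,fy=s,interpolation=cv2.INTER_CUBIC))
E
python3 - <<'E'
from h import *
for n in ('top','side'):
    snap(n,n+'0'); c=get_calibration(n); print(n,c)
o=observe();print(o)
E
```

```text
top {'mtx': array([[380.09708969,   0.        , 321.77552743],
       [  0.        , 380.09708969, 204.8212769 ],
       [  0.        ,   0.        ,   1.        ]]), 'position': array([ 495.45863257,  -14.27646006, 1003.21122109]), 'rotation': array([[ 0.00781301, -0.9988047 ,  0.04825074],
       [-0.99983778, -0.00701979,  0.01658725],
       [-0.01622871, -0.04837251, -0.99869752]])}
side {'mtx': array([[371.68354514,   0.        , 319.73343651],
       [  0.        , 371.68354514, 192.23618339],
       [  0.        ,   0.        ,   1.        ]]), 'position': array([-11.23645917, 592.47874684, 554.91314801]), 'rotation': array([[-0.74234663, -0.33145982,  0.58228505],
       [-0.66980644,  0.38886297, -0.63257009],
       [-0.01675752, -0.85960455, -0.51068503]])}
{'clock': 0.1, 'qpos': array([68.80118618, 30.77312306, -0.25383243, 88.16224529,  0.15143978,
       61.15335244, -4.07895827]), 'joint_velocities': array([ 0.05722867, -0.09325031,  0.01652077, -0.18149428, -0.02957314,
        0.07660004,  0.01070662]), 'effort': array([ 2.30149490e-03, -5.84575653e+01,  1.05179463e+00, -2.59778345e+01,
        1.26491231e-02,  4.58862880e-03, -2.41621814e-05]), 'eef_pos': array([ 194.24598787, -619.72138877,  230.52017708]), 'ee_rot': array([[ 9.54181723e-01,  2.99227119e-01, -6.08445596e-04],
       [ 2.99227697e-01, -9.54180682e-01,  1.41844656e-03],
       [-1.56129356e-04, -1.53551956e-03, -9.99998809e-01]]), 'wrist_force': array([0.2147808 , 0.95381834, 0.52692042]), 'moment': array([-0.04000787,  0.00329479, -0.01143707]), 'finger_gap': 85.31104683958961}
```

View pics/top0.png

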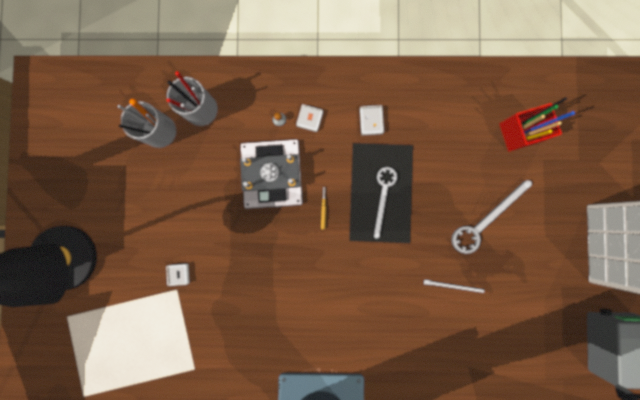

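View pics/side0.png

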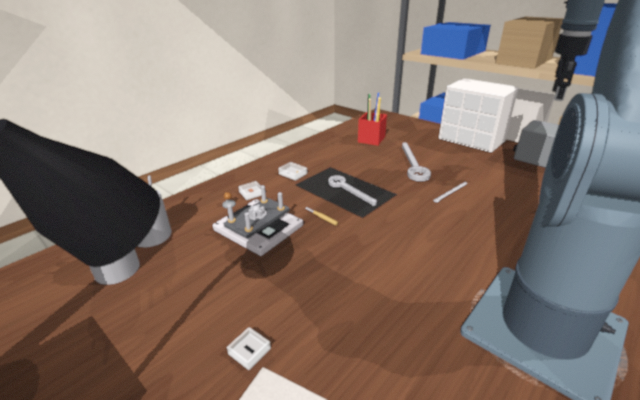

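Run:
```python
from h import *
im,d=load('top0')
crop(im,232,130,312,215,7,'pics/c_jig.png')
crop(im,345,135,545,260,4,'pics/c_sp.png')
```

```text
(no output)
```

View pics/c_jig.png

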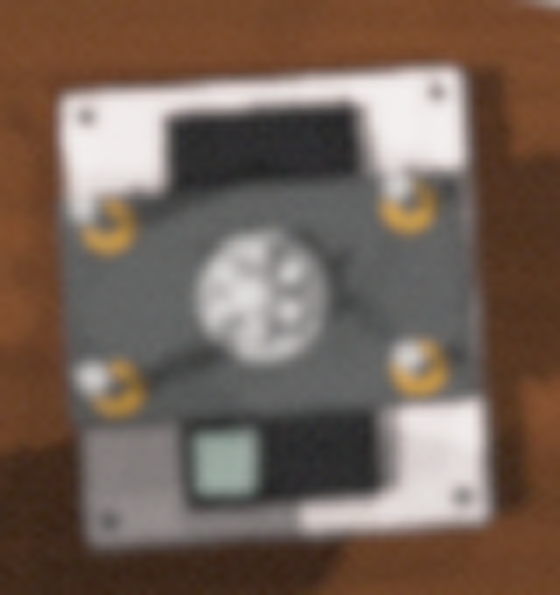

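View pics/c_sp.png

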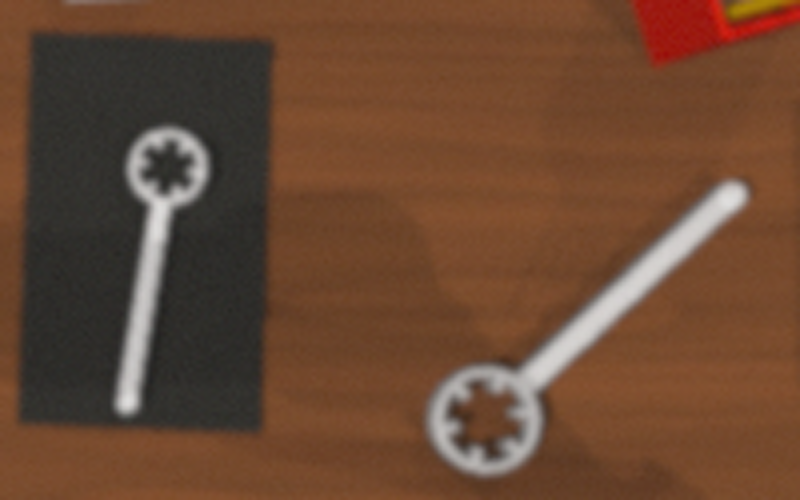

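The scene has two spanners: one lying on the mat (ring at top px 386,177) and one on the bare desk (ring at 466,239) with a visibly larger ring. The one on the mat is the smaller and matches "starts on the mat"; I'll check this in mm.

Run:
```python
from h import *
im,d=load('top0'); hsv=cv2.cvtColor(im,cv2.COLOR_RGB2HSV)
m=((hsv[...,1]<50)&(hsv[...,2]>120)).astype(np.uint8)
n,l,st,ce=cv2.connectedComponentsWithStats(m)
for i in range(1,n):
    if st[i,4]>40 and st[i,1]>90: print(i,st[i],ce[i].round(1))
# mat spanner
for (x0,y0,x1,y1) in [(352,150,412,245),(440,170,545,265)]:
    mm=np.zeros_like(m); mm[y0:y1,x0:x1]=m[y0:y1,x0:x1]
    c=max(cv2.findContours(mm,cv2.RETR_EXTERNAL,cv2.CHAIN_APPROX_NONE)[0],key=cv2.contourArea)
    P=np.array([ray('top',p[0][0],p[0][1],13)[:2] for p in c],np.float32)
    mu=P.mean(0); vx,vy,a,b=cv2.fitLine(P,cv2.DIST_L2,0,.01,.01).ravel()
    t=(P-mu)@[vx,vy]; s=(P-mu)@[-vy,vx]
    print('len',np.ptp(t),'wid',np.ptp(s),'dir',np.degrees(np.arctan2(vy,vx)))
    # ring end via maxwidth
    print(cv2.minAreaRect(P))
    cv,tt=cv2.distanceTransform(cv2.drawContours(mm*0,[c],-1,1,-1),cv2.DIST_L2,5),0
    v,u=np.unravel_index(cv.argmax(),cv.shape); print('ring px',u,v,cv.max(),ray('top',u,v,13))
# mat
k=((hsv[...,2]<75)).astype(np.uint8); k[:, :345]=0;k[:,420:]=0;k[:140]=0;k[248:]=0
k=cv2.morphologyEx(k,cv2.MORPH_CLOSE,np.ones((25,25)))
c=max(cv2.findContours(k,cv2.RETR_EXTERNAL,cv2.CHAIN_APPROX_NONE)[0],key=cv2.contourArea)
P=np.array([ray('top',p[0][0],p[0][1],3)[:2] for p in c],np.float32);print('mat',cv2.minAreaRect(P))
print(d[150:200,269].round(0)); print('nutdepth'); print((d[162:184,258:282]-0).round(0).astype(int))
```

```text
15 [296 105  27  27 484] [309.4 117.7]
17 [172 106  29  10  85] [186.4 111.3]
18 [360 106  24  29 645] [371.3 119.9]
20 [125 119  33  21 112] [144.5 132.9]
21 [273 119  11   7  55] [278.1 122.1]
22 [240 139  59  24 647] [269.  147.8]
23 [259 163  19  19 282] [268.6 172.1]
24 [374 167  23  72 494] [382.8 197.5]
27 [452 180  80  74 944] [488.1 219.2]
28 [245 186  57  21 557] [276.7 198.1]
30 [260 192   9   9  66] [263.6 195.7]
31 [ 587  201   53   93 4377] [614.5 244.8]
32 [167 264  22  22 451] [177.4 274.4]
33 [424 280  60  13 239] [452.5 285.8]
34 [  68  291  126  105 9110] [130.1 342.6]
35 [617 348  23  41 795] [629.1 369.2]
len 188.3364 wid 50.94101 dir -9.963147
((550.5029907226562, -162.794677734375), (50.05177307128906, 186.76097106933594), 87.10737609863281)
ring px 386 177 9.7876 [ 617.19210404 -164.94680949   13.        ]
len 262.08463 wid 70.533485 dir -47.53566
((523.5021362304688, -438.00799560546875), (70.19222259521484, 261.4917907714844), 44.981266021728516)
ring px 466 239 13.181398 [ 457.58683987 -370.8601745    13.        ]
mat ((577.9057006835938, -153.4674682617187
[... 1850 characters left out ...]
70 966 968 967 964 965 969 969 955 951 955 962 965 966 966 965 965
  965 969 970 968 970 969]
 [968 969 971 970 971 968 967 968 967 950 953 953 963 967 965 966 969 967
  966 969 967 970 970 968]
 [969 969 974 969 968 968 966 967 966 964 966 966 967 964 964 968 966 970
  964 970 968 972 969 968]
 [968 971 967 968 970 970 970 970 965 968 968 966 968 967 967 969 970 967
  966 967 969 969 971 966]
 [972 969 971 969 968 967 967 969 969 973 970 967   0 963 967 968 968 967
  968 969 966 967 969 967]
 [971 966 970 968 968 969 969 968 968 967 969 968 968 971 966 968 970 970
  969 968 969 969 971 972]
 [970 966 971 968 967 969 969 969 968 970 970 966 968 968 968 967 965 971
  968 968 969 970 967 969]]
```

```bash
cat > nut.py <<'E'
from h import *
def cloud(d,x0,y0,x1,y1):
    c=get_calibration('top');K=np.array(c['mtx']);R=np.array(c['rotation']);p=np.array(c['position'])
    v,u=np.mgrid[y0:y1,x0:x1];D=d[y0:y1,x0:x1].astype(float)
    r=np.linalg.solve(K,np.stack([u.ravel(),v.ravel(),np.ones(u.size)]));P=(p[:,None]+R@(r*D.ravel())).T
    return P[D.ravel()>0]
def phase(P,c,lo,hi):
    q=P[(P[:,2]>lo)&(P[:,2]<hi),:2]-c; r=np.hypot(*q.T); q=q[(r>11.5)&(r<19.5)]
    a=np.arctan2(q[:,1],q[:,0]); z=np.exp(6j*a).mean(); return np.degrees(np.angle(z))/6,abs(z),len(q)
E
python3 - <<'E'
from nut import *
im,d=load('top0')
P=cloud(d,232,130,312,215)
z=P[:,2]
pl=P[(z>76)&(z<95)]
from scipy.cluster.hierarchy import fclusterdata
L=fclusterdata(pl[:,:2],12,'distance')
C=[]
for i in set(L):
    if (L==i).sum()>3: C.append(pl[L==i].mean(0)); print('pillar',C[-1].round(1),(L==i).sum())
C=np.array(C); c=C[:,:2].mean(0);print('centre',c)
nut=P[(z>52)&(z<72)&(np.hypot(*(P[:,:2]-c).T)<26)]
print('nut blob',nut.mean(0),nut.min(0),nut.max(0),len(nut), cv2.minEnclosingCircle(nut[:,:2].astype(np.float32)))
fl=(np.hypot(*(P[:,:2]-c).T)<40)&(np.hypot(*(P[:,:2]-c).T)>26);print('bar z',np.median(z[fl]))
cn=np.array(cv2.minEnclosingCircle(nut[:,:2].astype(np.float32))[0])
for cc in (c,cn,nut[:,:2].mean(0)): print(cc,phase(P,cc,51,66))
# spanner by depth
P=cloud(d,345,140,420,245); s=P[(P[:,2]>8)&(P[:,2]<22)]; print('mat z',np.median(P[P[:,2]<7][:,2]),'sp z',np.median(s[:,2]))
r=cv2.minAreaRect(s[:,:2].astype(np.float32));print(r)
m=((cv2.cvtColor(im,cv2.COLOR_RGB2HSV)[...,1]<50)&(im.min(2)>110)).astype(np.uint8)
h=s[(s[:,0]<580)]; vx,vy,a,b=cv2.fitLine(h[:,:2].astype(np.float32),cv2.DIST_L2,0,.01,.01).ravel(); print('handle line',vx,vy,np.degrees(np.arctan2(vy,vx)),a,b,h[:,0].min())
q=s[s[:,0]>592]; print('ring ctr',cv2.minEnclosingCircle(q[:,:2].astype(np.float32)))
E
```

```text
pillar [658.8  83.3  84.3] 15
pillar [598.7  79.7  84.7] 15
pillar [650.5 193.   84.7] 16
pillar [590.9 189.1  84. ] 16
centre [624.73385957 136.27836586]
nut blob [624.86020347 136.34657289  60.03363615] [607.1952253  121.41930248  54.17033657] [642.96214916 152.40640354  67.39991441] 114 ((625.2454833984375, 137.125244140625), 18.132566452026367)
bar z 40.958291763225645
[624.73385957 136.27836586] (np.float64(0.9707262263050395), np.float64(0.6731390772541669), 48)
[625.2454834  137.12524414] (np.float64(0.9066294343183304), np.float64(0.6930285088139023), 47)
[624.86020347 136.34657289] (np.float64(1.2723149834571592), np.float64(0.6905787271020619), 47)
mat z 2.352733885986879 sp z 14.637556319075316
((574.123779296875, -165.68112182617188), (119.58246612548828, 227.56651306152344), 88.99531555175781)
handle line 0.98769987 -0.15636176 -8.995782 519.2175 -148.07925 460.7913728544495
ring ctr ((644.7804565429688, -143.980712890625), 57.02737045288086)
```

```bash
cat > sp.py <<'E'
from h import *
def spanner(im,z,box,rot=0):
    x0,y0,x1,y1=box
    hsv=cv2.cvtColor(im,cv2.COLOR_RGB2HSV); m=((hsv[...,1]<60)&(hsv[...,2]>115)).astype(np.uint8)
    mm=np.zeros_like(m); mm[y0:y1,x0:x1]=m[y0:y1,x0:x1]
    c=max(cv2.findContours(mm,cv2.RETR_EXTERNAL,cv2.CHAIN_APPROX_NONE)[0],key=cv2.contourArea)
    f=cv2.drawContours(mm*0,[c],-1,1,-1); v,u=np.nonzero(f)
    P=np.array([ray('top',a,b,z)[:2] for a,b in zip(u,v)])
    # handle pixels: not within 30mm of ring
    dt=cv2.distanceTransform(f,cv2.DIST_L2,5); b,a=np.unravel_index(dt.argmax(),dt.shape); r0=ray('top',a,b,z)[:2]
    h=P[np.hypot(*(P-r0).T)>34]; vx,vy,X,Y=cv2.fitLine(h.astype(np.float32),cv2.DIST_L2,0,.01,.01).ravel()
    e=np.array([vx,vy]); X=np.array([X,Y]); 
    if e@(X-r0)<0:e=-e   # e: ring->tip
    for _ in range(3):
        k=P[((P-r0)@e<25)&((P-r0)@e>-30)]; t=(k-X)@e
        n=np.array([-e[1],e[0]]); s=(k-X)@n
        rr=k[np.hypot(*(k-r0).T)<27]; r0=r0*0+rr.mean(0)
    tip=((P-X)@e).max(); far=((P-X)@e).min()
    return dict(ring=r0,dir=e,ang=np.degrees(np.arctan2(e[1],e[0])),linept=X,off=(r0-X)@n,length=tip-far,ring_from_tip=X+e*(tip-162),ring_from_far=X+e*(far+25))
E
python3 - <<'E'
from sp import *
im,d=load('top0')
s=spanner(im,13,(352,150,412,245));print(s)
for r in (s['ring'],): print('grip',r+s['dir']*105,'mid',r+s['dir']*65)
o=observe();print(o['eef_pos'],o['qpos'])
E
```

```text
{'ring': array([ 618.65776323, -166.04296952]), 'dir': array([-0.98535335,  0.17052509], dtype=float32), 'ang': np.float32(170.18164), 'linept': array([ 521.71423, -149.12137], dtype=float32), 'off': np.float64(0.14245230707913129), 'length': np.float64(188.33281116524648), 'ring_from_tip': array([ 617.98443873, -165.78187432]), 'ring_from_far': array([ 619.29772868, -166.00915206])}
grip [ 515.19565844 -148.13783532] mid [ 554.60979723 -154.95883828]
[ 194.24598787 -619.72138877  230.52017708] [68.80118618 30.77312306 -0.25383243 88.16224529  0.15143978 61.15335244
 -4.07895827]
```

```bash
cat > plan.py <<'E'
from h import *
def go(xyz,head,n,rot=None,pos=None):
    "shift in tool axes (m), roll deg to reach xyz with tool-x heading"
    o=observe(); R=np.array(o['ee_rot']) ; p=np.array(o['eef_pos'])
    d=R.T@(np.array(xyz,float)-p); h=np.degrees(np.arctan2(R[1,0],R[0,0])); r=(h-head+180)%360-180
    print('head',h.round(2),'tilt',np.degrees(np.arccos(-R[2,2])).round(2),'pos',p.round(1))
    print('shift m',(d/1000).round(4),'roll',r.round(2),'| minrows',max(np.linalg.norm(d)/50,abs(r)/8.59).round(1))
    for i in range(1,n+1): print((d/1000*i/n).round(4).tolist(),(r*i/n).round(2))
E
python3 - <<'E'
from plan import *
go([515.2,-148.1,120],170.2,18)
E
```

```text
head 17.41 tilt 0.09 pos [ 194.2 -619.7  230.5]
shift m [ 0.4474 -0.3538  0.111 ] roll -152.79 | minrows 17.8
[0.0249, -0.0197, 0.0062] -8.49
[0.0497, -0.0393, 0.0123] -16.98
[0.0746, -0.059, 0.0185] -25.46
[0.0994, -0.0786, 0.0247] -33.95
[0.1243, -0.0983, 0.0308] -42.44
[0.1491, -0.1179, 0.037] -50.93
[0.174, -0.1376, 0.0432] -59.42
[0.1988, -0.1572, 0.0493] -67.91
[0.2237, -0.1769, 0.0555] -76.39
[0.2485, -0.1966, 0.0617] -84.88
[0.2734, -0.2162, 0.0678] -93.37
[0.2983, -0.2359, 0.074] -101.86
[0.3231, -0.2555, 0.0802] -110.35
[0.348, -0.2752, 0.0863] -118.84
[0.3728, -0.2948, 0.0925] -127.32
[0.3977, -0.3145, 0.0987] -135.81
[0.4225, -0.3341, 0.1048] -144.3
[0.4474, -0.3538, 0.111] -152.79
```

Emit:
move_arm --pt "0.025 -0.02 0" --pt "0.06 -0.05 0" --pt "0.1 -0.08 0" --pt "0.14 -0.11 0" --pt "0.18 -0.14 0" --pt "0.22 -0.17 0" --pt "0.26 -0.2 0" --pt "0.3 -0.23 0" --roll '[-8.5, -17, -25.5, -34, -42.5, -51, -59.5, -68]' --claw '[0, 0, 0, 0, 0, 0, 0, 0]'

```text
clock: 0.9
eef_pos: [412.5, -309.2, 231.2]
ee_rot: [[0.074, 0.997, -0.0], [0.997, -0.074, -0.0], [-0.0, -0.0, -1.0]]
wrist_force: [0.8, -1.2, -0.2]
finger_gap: 42.6
```

Run:
```python
from plan import *
go([515.2,-148.1,120],170.2,2); o=observe(); print(o['clock'],o['qpos'].round(1))
```

```text
head 85.74 tilt 0.02 pos [ 412.5 -309.2  231.2]
shift m [0.1683 0.0905 0.1112] roll -84.46 | minrows 9.8
[0.0842, 0.0452, 0.0556] -42.23
[0.1683, 0.0905, 0.1112] -84.46
0.9 [ 50.   19.2 -22.2 107.3   8.8  55.1  19.6]
```

Emit:
move_arm --pt "0.02 0.01 0.01" --pt "0.05 0.025 0.02" --pt "0.08 0.04 0.04" --pt "0.11 0.06 0.06" --pt "0.14 0.075 0.08" --pt "0.1683 0.0905 0.1" --pt "0.1683 0.0905 0.11" --pt "0.1683 0.0905 0.111" --roll '[-8.5, -17, -25.5, -34, -42.5, -51, -59.5, -68]' --claw '[0, 0, 0, 0, 0, 0, 0, 0]'

```text
clock: 1.7
eef_pos: [514.8, -148.7, 118.5]
ee_rot: [[-0.898, 0.44, -0.003], [0.44, 0.898, 0.002], [0.003, 0.0, -1.0]]
wrist_force: [-0.5, -1.0, -0.3]
finger_gap: 42.7
```

Run:
```python
from plan import *
go([515.2,-148.1,40],170.2,1); o=observe(); print(o['clock'],o['qpos'].round(1))
```

```text
head 153.91 tilt 0.19 pos [ 514.8 -148.7  118.5]
shift m [-0.0003  0.0007  0.0785] roll -16.29 | minrows 1.9
[-0.0003, 0.0007, 0.0785] -16.29
1.7 [ 38.8  33.6 -35.9 108.6  26.5  46.4  52.6]
```

Emit:
move_arm --pt "0 0.001 0.03" --pt "0 0.001 0.06" --pt "0 0.001 0.078" --pt "0 0.001 0.078" --roll '[-8.5, -16.3, -16.3, -16.3]' --claw '[0, 0, 0, 0]'

```text
clock: 2.1
eef_pos: [513.7, -149.2, 39.8]
ee_rot: [[-0.984, 0.179, -0.005], [0.179, 0.984, 0.002], [0.005, 0.001, -1.0]]
wrist_force: [-0.6, 1.0, -0.4]
finger_gap: 42.9
```

Run:
```python
from plan import *
go([515.2,-148.1,5],170.2,1); o=observe(); print(o['clock'],o['qpos'].round(1))
im,d=snap('side','side1'); crop(im,270,150,430,250,5,'pics/c1.png')
```

```text
head 169.7 tilt 0.31 pos [ 513.7 -149.2   39.8]
shift m [-0.0015  0.0014  0.0347] roll -0.5 | minrows 0.7
[-0.0015, 0.0014, 0.0347] -0.5
2.1 [ 37.6  41.4 -34.5 110.2  35.7  39.8  61. ]
```

View pics/c1.png

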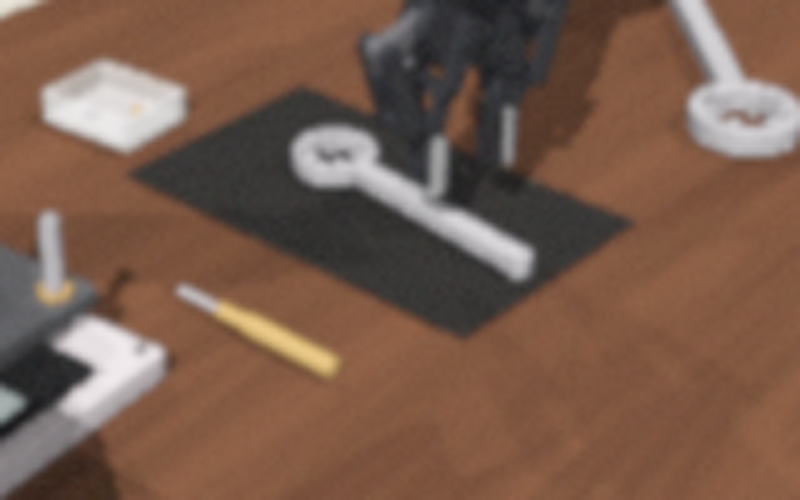

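Emit:
move_arm --pt "-0.001 0.001 0.018" --pt "-0.0015 0.0014 0.033" --pt "-0.0015 0.0014 0.0347" --pt "-0.0015 0.0014 0.0347" --roll '[-0.5, -0.5, -0.5, -0.5]' --claw '[0, 0, 0, 0]'

```text
clock: 2.55
eef_pos: [517.5, -148.4, 7.3]
ee_rot: [[-0.985, 0.17, -0.001], [0.17, 0.985, 0.0], [0.001, -0.0, -1.0]]
wrist_force: [0.2, 0.4, -0.1]
finger_gap: 42.7
```

Emit:
move_arm --pt "0 0 0" --pt "0 0 0" --pt "0 0 0" --pt "0 0 0" --pt "0 0 0" --pt "0 0 0" --roll '[0, 0, 0, 0, 0, 0]' --claw '[-1, -1, -1, -1, -1, -1]'

```text
clock: 3.15
eef_pos: [518.2, -148.7, 8.4]
ee_rot: [[-0.985, 0.17, 0.001], [0.17, 0.985, -0.001], [-0.001, -0.0, -1.0]]
wrist_force: [-1.2, 0.9, 4.9]
finger_gap: 9.5
```

Emit:
move_arm --pt "0 0 0" --pt "0 0 0" --roll '[0, 0]' --claw '[-1, -1]'

```text
clock: 3.35
eef_pos: [518.2, -148.7, 8.3]
ee_rot: [[-0.985, 0.17, 0.001], [0.17, 0.985, -0.001], [-0.001, -0.0, -1.0]]
wrist_force: [-1.6, 0.4, 6.1]
finger_gap: 10.0
```

Run:
```python
from h import *
o=observe();print(o['finger_gap'],o['wrist_force'],o['moment'],o['qpos'])
im,d=snap('side','side2'); crop(im,300,130,430,230,6,'pics/c2.png')
```

```text
9.952269317404074 [-1.63405088  0.35350538  6.14125237] [ 0.00388361  0.30975252 -0.15730444] [ 35.65161028  44.39732394 -32.13318855 110.0552303   38.56787592
  36.68746905  59.10066943]
```

View pics/c2.png

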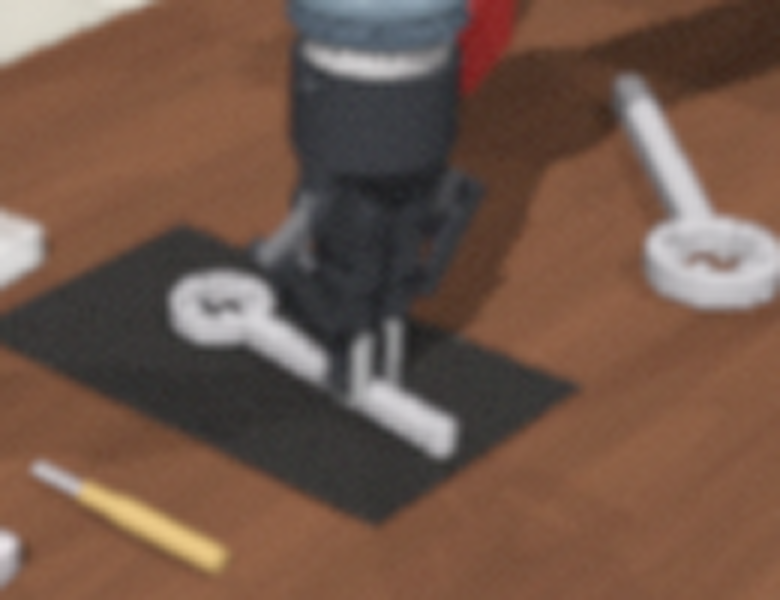

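The fingers are closed on the handle, near crop (370,375), with the ring toward +x. I'll lift it.

Emit:
move_arm --pt "0 0 -0.01" --pt "0 0 -0.03" --pt "0 0 -0.05" --pt "0 0 -0.08" --pt "0 0 -0.1" --pt "0 0 -0.1" --pt "0 0 -0.1" --roll '[0, 0, 0, 0, 0, 0, 0]' --claw '[-1, -1, -1, -1, -1, -1, -1]'

```text
clock: 4.1
eef_pos: [517.4, -148.7, 107.5]
ee_rot: [[-0.985, 0.17, -0.0], [0.17, 0.985, -0.0], [0.0, -0.0, -1.0]]
wrist_force: [0.7, 0.3, -2.2]
finger_gap: 9.4
```

Run:
```python
from h import *
o=observe();print(o['finger_gap'],o['wrist_force'],o['moment'],o['qpos'])
im,d=snap('side','side3'); crop(im,270,100,430,220,5,'pics/c3.png')
im,d=snap('top','top3'); crop(im,345,120,445,240,5,'pics/c3t.png')
```

```text
9.369076374921395 [ 0.70954447  0.319112   -2.15973344] [-0.01213816  0.11648442 -0.04161983] [ 40.9164358   35.7870061  -39.13954487 108.61007884  30.6306417
  46.48412147  65.49479431]
```

View pics/c3.png

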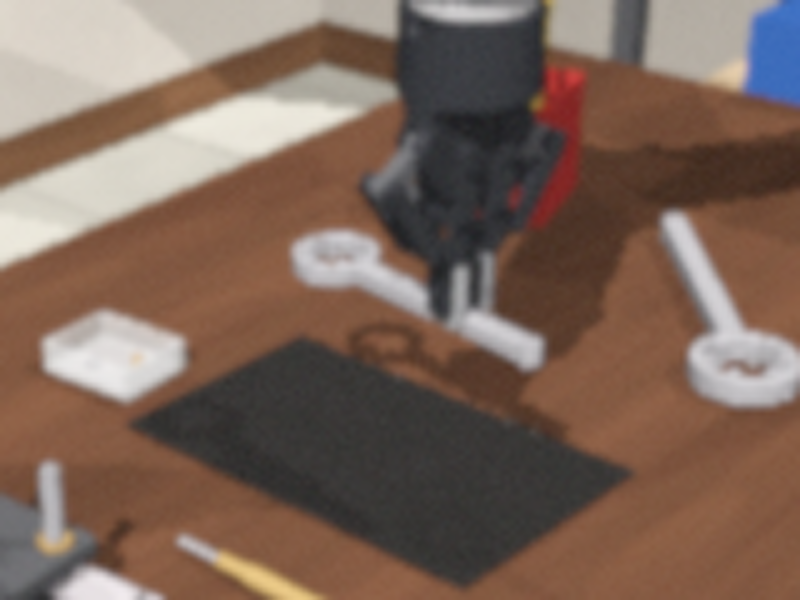

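View pics/c3t.png

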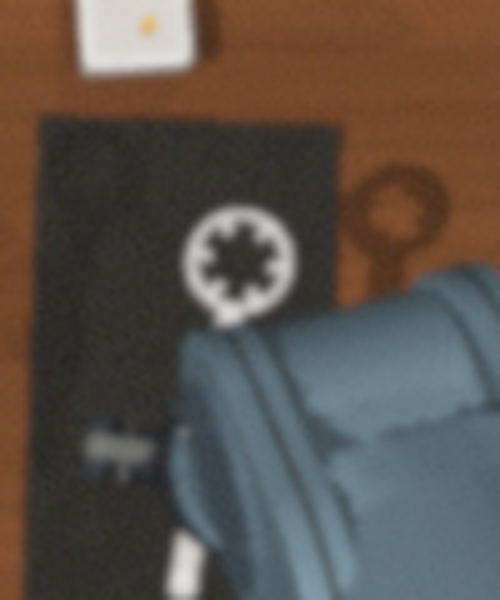

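```bash
cat > ring.py <<'E'
from nut import *
def ring(d,c0,z,im,box,rmax=27,tol=12):
    "outer-circle fit of ring top from depth near c0(world xy), height z"
    P=cloud(d,*box); k=(np.abs(P[:,2]-z)<tol)&(np.hypot(*(P[:,:2]-c0).T)<rmax+8); P=P[k]
    for _ in range(8):
        q=P[np.hypot(*(P[:,:2]-c0).T)<rmax]
        # circle fit on points binned by angle (annulus mean ~ centroid by angle)
        a=np.arctan2(*(q[:,:2]-c0).T[::-1]); b=((a+np.pi)/(2*np.pi)*24).astype(int)%24
        r=np.hypot(*(q[:,:2]-c0).T); sel=r>18
        A=np.c_[2*q[sel,:2],np.ones(sel.sum())]; y=(q[sel,:2]**2).sum(1); s=np.linalg.lstsq(A,y,rcond=None)[0]; c0=s[:2]
    A=np.c_[q[:,:2]-c0,np.ones(len(q))]; pl=np.linalg.lstsq(A,q[:,2],rcond=None)[0]
    return c0, np.sqrt(s[2]+c0@c0), q[:,2].mean(), np.degrees(pl[:2]), len(q)
E
python3 - <<'E'
from ring import *
im,d=load('top3'); box=(375,155,410,190)
c0=ray('top',345+240/5,120+262/5,112)[:2]; print(c0)
print(ring(d,c0,112,im,box))
im0,d0=load('top0'); print('before',ring(d0,np.array([618.6,-166]),15,im0,(370,160,402,190)))
# tip end
P=cloud(d,372,222,392,245); k=(P[:,2]>95)&(P[:,2]<130); print('tip',P[k].mean(0),k.sum(), P[k].min(0))
o=observe();R=o['ee_rot'];print(np.degrees(np.arctan2(R[1,0],R[0,0])),o['eef_pos'])
E
```

```text
[ 615.97984356 -166.29551039]
(array([ 617.42074089, -164.02940906]), np.float64(22.285761432917695), np.float64(111.11189290018599), array([-0.65376298,  0.09107781]), 194)
before (array([ 618.40196169, -164.01872393]), np.float64(22.61625460675747), np.float64(10.427208756797409), array([-0.13566666, -0.94938237]), 244)
tip [ 474.23417249 -138.43337048  112.97128386] 69 [ 459.7386797  -145.24306544  102.3346749 ]
170.2067258550151 [ 516.64663269 -148.50140296  106.45953945]
```

```bash
cat > rc.py <<'E'
from h import *
def ringc(im,z,box,thr=None,n='top'):
    "centre of ring from its inner hole & outer outline, upsampled"
    x0,y0,x1,y1=box; S=8
    g=cv2.resize(im[y0:y1,x0:x1].min(2),None,fx=S,fy=S,interpolation=cv2.INTER_CUBIC)
    t=cv2.threshold(g,0,255,cv2.THRESH_OTSU)[0] if thr is None else thr
    m=(g>t).astype(np.uint8)
    cs,hi=cv2.findContours(m,cv2.RETR_CCOMP,cv2.CHAIN_APPROX_NONE)
    out=[]
    for c,h in zip(cs,hi[0]):
        if cv2.contourArea(c)<400: continue
        M=cv2.moments(c); u,v=M['m10']/M['m00'],M['m01']/M['m00']; (a,b),r=cv2.minEnclosingCircle(c)
        f=lambda u,v:ray(n,x0+(u+.5)/S-.5,y0+(v+.5)/S-.5,z)[:2].round(2)
        out.append(('hole' if h[3]>=0 else 'outer',f(u,v),f(a,b),(r/S).round(2)))
    return t,out
E
python3 - <<'E'
from rc import *
im,d=load('top3'); 
for o in ringc(im,112,(375,155,410,184))[1]: print(o)
im,d=load('top0'); print('before')
for o in ringc(im,14,(372,160,402,189))[1]: print(o)
E
```

```text
Traceback (most recent call last):
  File "rc.py", line 14, in ringc
    out.append(('hole' if h[3]>=0 else 'outer',f(u,v),f(a,b),(r/S).round(2)))
                                                             ^^^^^^^^^^^
AttributeError: 'float' object has no attribute 'round'
```

```bash
sed -i 's/(r\/S).round(2)/round(r\/S,2)/' rc.py
python3 - <<'E'
from rc import *
im,d=load('top3'); 
for o in ringc(im,112,(375,155,410,184))[1]: print(o)
im,d=load('top0'); print('before')
for o in ringc(im,14,(372,160,402,189))[1]: print(o)
E
```

```text
('outer', array([ 616.82, -164.84]), array([ 615.42, -164.84]), 12.04)
('hole', array([ 617.42, -165.13]), array([ 617.15, -165.04]), 7.65)
before
('outer', array([ 617.22, -165.67]), array([ 614.94, -164.79]), 11.66)
('hole', array([ 618.52, -165.84]), array([ 618.39, -165.77]), 6.84)
```

Run:
```python
from plan import *
go([522.8,134.5,120],181,1)
```

```text
head 170.21 tilt 0.13 pos [ 516.6 -148.5  106.5]
shift m [ 0.0421  0.2799 -0.0135] roll -10.79 | minrows 5.7
[0.0421, 0.2799, -0.0135] -10.79
```

Emit:
move_arm --pt "0.004 0.03 -0.0135" --pt "0.01 0.07 -0.0135" --pt "0.017 0.115 -0.0135" --pt "0.024 0.16 -0.0135" --pt "0.031 0.205 -0.0135" --pt "0.038 0.25 -0.0135" --pt "0.0421 0.2799 -0.0135" --pt "0.0421 0.2799 -0.0135" --roll '[-2, -4, -6, -8, -10, -10.8, -10.8, -10.8]' --claw '[-1, -1, -1, -1, -1, -1, -1, -1]'

```text
clock: 5.0
eef_pos: [522.4, 140.9, 120.6]
ee_rot: [[-1.0, -0.026, -0.001], [-0.026, 1.0, 0.004], [0.001, 0.004, -1.0]]
wrist_force: [-0.2, -0.1, -2.6]
finger_gap: 9.8
```

Emit:
move_arm --pt "0 0 0" --pt "0 0 0" --roll '[0, 0]' --claw '[-1, -1]'

```text
clock: 5.2
eef_pos: [523.5, 132.9, 120.1]
ee_rot: [[-1.0, -0.016, -0.002], [-0.016, 1.0, -0.001], [0.002, -0.001, -1.0]]
wrist_force: [0.4, 1.1, -2.6]
finger_gap: 9.7
```

Run:
```python
from rc import *
from plan import *
im,d=snap('top','top4'); crop(im,232,120,312,220,6,'pics/c4t.png')
go([522.8,134.5,85],181,1); print(observe()['qpos'].round(1))
```

```text
head -179.11 tilt 0.11 pos [523.6 132.7 120.3]
shift m [0.0007 0.0019 0.0353] roll -0.11 | minrows 0.7
[0.0007, 0.0019, 0.0353] -0.11
[ 13.4  36.  -43.1 107.8  32.1  49.1  44.8]
```

View pics/c4t.png

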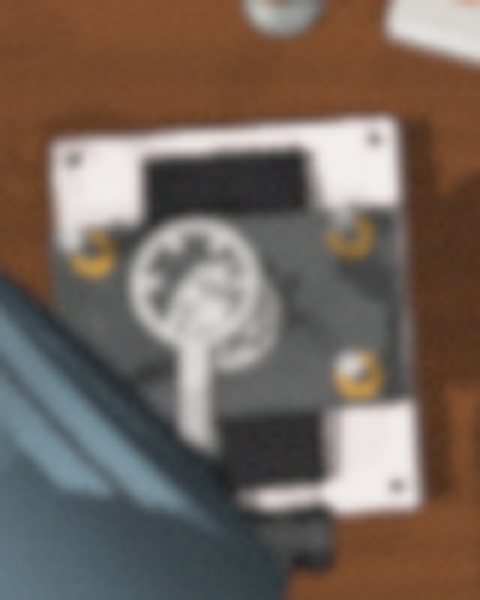

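Run:
```python
from ring import *
im,d=load('top4'); 
print('eye',ray('top',232+195/6-.4,120+282/6-.4,126))
P=cloud(d,245,145,285,200); k=P[P[:,2]>105]; print(len(k),np.median(k[:,2]))
print(ring(d,np.array([624.,134]),124,im,(245,145,285,200)))
# handle fit
h=k[(k[:,0]<597)]; vx,vy,a,b=cv2.fitLine(h[:,:2].astype(np.float32),cv2.DIST_L2,0,.01,.01).ravel(); print('handle',np.degrees(np.arctan2(vy,vx)),a,b,b+vy/vx*(625-a))
```

```text
eye [625.97495733 135.26923381 126.        ]
603 283.84031268151523
(array([625.73966265, 135.0770152 ]), np.float64(22.450806332313014), np.float64(124.20604387925157), array([-1.14793847,  1.01033157]), 202)
handle 45.61059 547.3104 98.000854 177.36418
```

Run:
```python
from plan import *
go([522.6,134.1,76],181,1)
```

```text
head -179.11 tilt 0.11 pos [523.6 132.7 120.3]
shift m [0.0009 0.0015 0.0443] roll -0.11 | minrows 0.9
[0.0009, 0.0015, 0.0443] -0.11
```

Emit:
move_arm --pt "0.0009 0.0015 0.015" --pt "0.0009 0.0015 0.03" --pt "0.0009 0.0015 0.044" --pt "0.0009 0.0015 0.044" --pt "0.0009 0.0015 0.044" --roll '[0, 0, 0, 0, 0]' --claw '[-1, -1, -1, -1, -1]'

```text
clock: 5.75
eef_pos: [522.5, 136.0, 76.5]
ee_rot: [[-1.0, -0.018, -0.001], [-0.018, 1.0, -0.0], [0.001, -0.0, -1.0]]
wrist_force: [-0.2, 0.6, -2.2]
finger_gap: 10.1
```

Run:
```python
from ring import *
from plan import *
im,d=snap('top','top5'); crop(im,232,120,312,220,6,'pics/c5t.png')
go([522.6,134.1,49.3],181,1); o=observe(); print(o['wrist_force'],o['moment'])
c,_,z,t,n=ring(d,np.array([625.,136]),82,im,(245,145,285,200),tol=6); print(c,_,z,t,n)
```

```text
head -178.98 tilt 0.02 pos [523.  136.2  77. ]
shift m [ 0.0004 -0.0021  0.0277] roll 0.02 | minrows 0.6
[0.0004, -0.0021, 0.0277] 0.02
[-0.38663185 -0.12298691 -2.24812629] [ 0.05944489  0.1204934  -0.03171856]
[625.05144615 138.55633233] 22.381720782645072 81.4018844491976 [-0.79083847  0.67465932] 162
```

View pics/c5t.png

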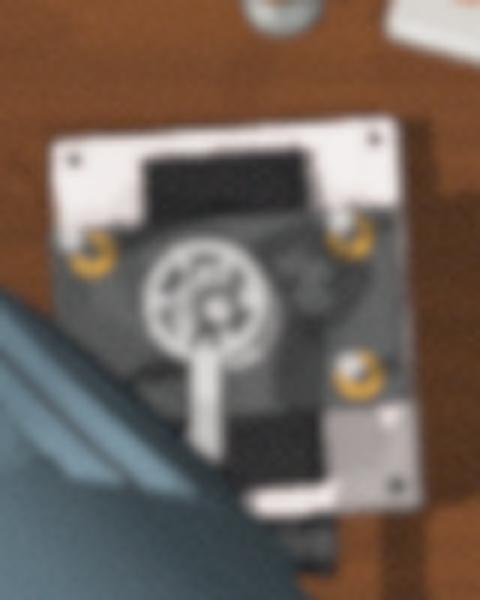

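Emit:
move_arm --pt "0.0003 -0.0021 0" --pt "0.0003 -0.0021 0" --pt "0.0003 -0.0021 0" --pt "0.0003 -0.0021 0" --roll '[0, 0, 0, 0]' --claw '[-1, -1, -1, -1]'

```text
clock: 6.2
eef_pos: [522.8, 133.9, 77.3]
ee_rot: [[-1.0, -0.017, 0.0], [-0.017, 1.0, 0.0], [-0.0, 0.0, -1.0]]
wrist_force: [0.2, -0.2, -2.0]
finger_gap: 9.4
```

Run:
```python
from ring import *
from plan import *
im,d=snap('top','top6'); crop(im,232,120,312,220,6,'pics/c5t.png')
go([522.6,134.1,49.3],181,1); o=observe(); print(o['wrist_force'],o['moment'],o['joint_velocities'].round(1))
c,_,z,t,n=ring(d,np.array([625.,136]),82,im,(245,145,285,200),tol=6); print(c,_,z,t,n)
```

```text
head -178.99 tilt 0.02 pos [522.8 133.9  77.3]
shift m [0.0002 0.0002 0.028 ] roll 0.01 | minrows 0.6
[0.0002, 0.0002, 0.028] 0.01
[-0.4857936   0.09478587 -2.12923018] [0.00786056 0.12576125 0.01967563] [-0.1  0.1  0.   0.2 -0.  -0.  -0. ]
[625.26523993 136.39449074] 22.279921139131396 82.52314609383971 [-0.40812093  0.30964658] 164
```

Emit:
move_arm --pt "0 0 0.006" --pt "0 0 0.012" --pt "0 0 0.016" --pt "0 0 0.018" --pt "0 0 0.018" --pt "0 0 0.018" --roll '[0, 0, 0, 0, 0, 0]' --claw '[-1, -1, -1, -1, -1, -1]'

```text
clock: 6.85
eef_pos: [522.7, 133.9, 59.1]
ee_rot: [[-1.0, -0.018, -0.0], [-0.018, 1.0, 0.0], [0.0, 0.0, -1.0]]
wrist_force: [-0.4, 0.1, -2.6]
finger_gap: 9.6
```

Emit:
move_arm --pt "0 0 0.003" --pt "0 0 0.006" --pt "0 0 0.008" --pt "0 0 0.0095" --pt "0 0 0.0095" --pt "0 0 0.0095" --roll '[0, 0, 0, 0, 0, 0]' --claw '[-1, -1, -1, -1, -1, -1]'

```text
clock: 7.45
eef_pos: [522.7, 133.9, 49.6]
ee_rot: [[-1.0, -0.018, 0.0], [-0.018, 1.0, -0.0], [-0.0, -0.0, -1.0]]
wrist_force: [0.8, 1.0, -1.7]
finger_gap: 9.8
```

Run:
```python
from ring import *
from plan import *
im,d=snap('top','top7'); crop(im,232,120,312,220,6,'pics/c7t.png')
go([522.6,134.1,49.3],181,1); o=observe(); print(o['wrist_force'],o['moment'],o['joint_velocities'].round(1))
c,_,z,t,n=ring(d,np.array([625.,136]),55,im,(245,145,285,200),tol=4); print(c,_,z,t,n)
```

```text
head -178.99 tilt 0.0 pos [522.7 133.9  49.6]
shift m [0.0001 0.0002 0.0003] roll 0.01 | minrows 0.0
[0.0001, 0.0002, 0.0003] 0.01
[-0.22852863 -0.83633497 -1.06963053] [ 0.01950927  0.04055679 -0.00476391] [-0.1  0.   0.   0.1 -0.   0.1  0.1]
[625.11095081 136.26144031] 22.2652142635415 55.8389237083668 [0.04976619 0.8871385 ] 200
```

View pics/c7t.png

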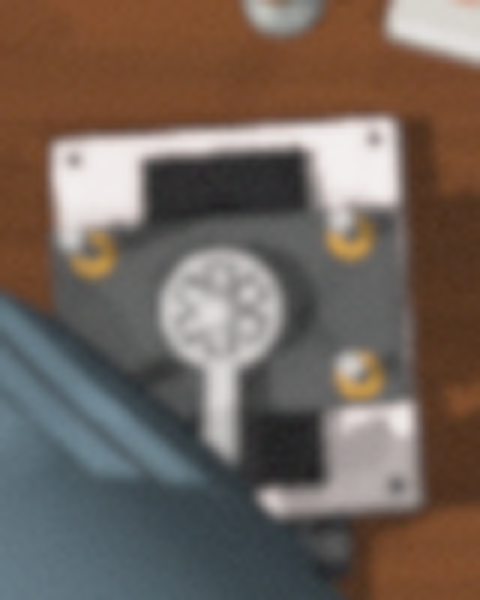

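Seated: ring top measured at 55.8 mm, where 56 is expected, and centred within 0.5 mm. First swing follows, an arc of radius 102.3 mm.

Emit:
move_arm --pt "-0.0004 0.0089 0" --pt "-0.0016 0.0178 0" --pt "-0.004 0.0282 0" --pt "-0.0074 0.0383 0" --pt "-0.012 0.048 0" --pt "-0.0175 0.0572 0" --pt "-0.0228 0.0644 0" --pt "-0.0275 0.0698 0" --roll '[5, 10, 16, 22, 28, 34, 39, 43]' --claw '[-1, -1, -1, -1, -1, -1, -1, -1]'

```text
clock: 8.3
eef_pos: [548.4, 204.1, 49.4]
ee_rot: [[-0.742, 0.671, -0.001], [0.671, 0.742, -0.001], [0.0, -0.002, -1.0]]
wrist_force: [-0.7, -0.7, -1.1]
finger_gap: 9.8
```

Emit:
move_arm --pt "0 0 0" --pt "0 0 0" --pt "0 0 0" --roll '[0, 0, 0]' --claw '[-1, -1, -1]'

```text
clock: 8.6
eef_pos: [548.5, 204.2, 49.5]
ee_rot: [[-0.744, 0.668, -0.0], [0.668, 0.744, 0.0], [0.001, -0.0, -1.0]]
wrist_force: [-0.6, 1.0, -1.8]
finger_gap: 9.6
```

Run:
```python
from ring import *
from plan import *
im,d=snap('top','top8'); crop(im,232,120,312,220,6,'pics/c8t.png')
c=np.array([624.9,136.3]);a=np.radians(138); t=c+102.3*np.array([np.cos(a),np.sin(a)])
go([*t,49.6],138,1); o=observe(); print(o['wrist_force'],o['moment'],o['qpos'].round(1))
print(ring(d,c,55,im,(245,145,285,200),tol=4))
P=cloud(d,245,145,290,200); print('nut',phase(P,c,56.5,66))
```

```text
head 138.08 tilt 0.04 pos [548.5 204.2  49.6]
shift m [ 0.0001  0.0007 -0.    ] roll 0.08 | minrows 0.0
[0.0001, 0.0007, -0.0] 0.08
[-2.06533613  0.08831319 -1.47833737] [0.09860059 0.40856462 0.04703464] [ -4.2  42.1 -28.3 103.   28.3  42.1   0.3]
(array([624.59278423, 136.82597915]), np.float64(22.280261544269727), np.float64(56.07779958975237), array([-0.32657195,  0.42092828]), 196)
nut (np.float64(29.80585867013592), np.float64(0.4932264553103315), 44)
```

View pics/c8t.png

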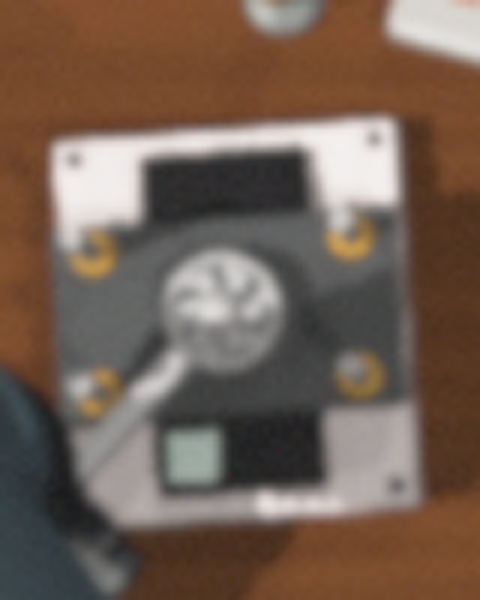

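Emit:
move_arm --pt "0 0 -0.006" --pt "0 0 -0.014" --pt "0 0 -0.024" --pt "0 0 -0.034" --pt "0.02 0 -0.036" --pt "0.045 0 -0.036" --pt "0.045 0 -0.036" --roll '[0, 0, 0, 0, 0, 0, 0]' --claw '[-1, -1, -1, -1, -1, -1, -1]'

```text
clock: 9.35
eef_pos: [520.3, 228.5, 86.4]
ee_rot: [[-0.741, 0.672, 0.007], [0.672, 0.741, -0.007], [-0.01, -0.0, -1.0]]
wrist_force: [10.4, -11.2, -6.6]
finger_gap: 9.4
```

Run:
```python
from ring import *
from plan import *
im,d=snap('top','top9'); crop(im,232,120,312,220,6,'pics/c9t.png')
c=np.array([624.9,136.3]);a=np.radians(205); t=c+102.3*np.array([np.cos(a),np.sin(a)])
o=observe(); print(o['wrist_force'],o['moment'],o['qpos'].round(1))
P=cloud(d,245,145,290,200); print('nut',phase(P,c,51.5,64))
go([*t,85.6],205,8);
```

```text
[ 11.83462617 -10.6072482   -6.96389382] [-2.11915421 -2.26000092  0.12235095] [ -6.3  37.6 -29.9 105.2  26.6  44.1  -2.8]
nut (np.float64(24.6051235678779), np.float64(0.42775621268805325), 56)
head 137.77 tilt 0.54 pos [520.4 228.5  86.4]
shift m [-0.0997 -0.0923  0.0018] roll -67.23 | minrows 7.8
[-0.0125, -0.0115, 0.0002] -8.4
[-0.0249, -0.0231, 0.0004] -16.81
[-0.0374, -0.0346, 0.0007] -25.21
[-0.0499, -0.0462, 0.0009] -33.62
[-0.0623, -0.0577, 0.0011] -42.02
[-0.0748, -0.0692, 0.0013] -50.42
[-0.0873, -0.0808, 0.0016] -58.83
[-0.0997, -0.0923, 0.0018] -67.23
```

View pics/c9t.png

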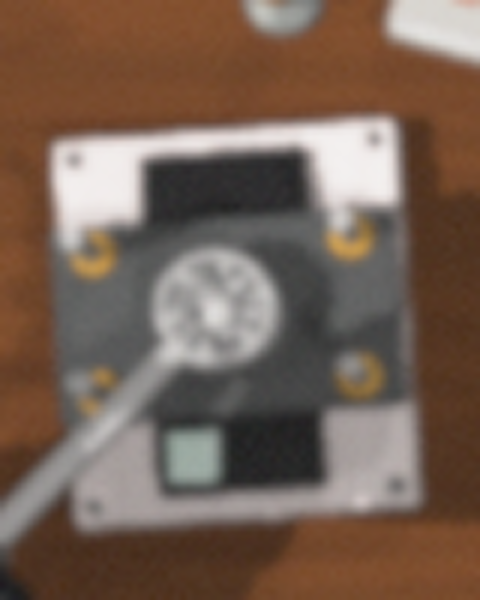

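Run:
```python
from ring import *
im,d=load('top9'); c=np.array([624.9,136.3])
P=cloud(d,225,140,290,220); r=np.hypot(*(P[:,:2]-c).T)
u=np.array([np.cos(np.radians(138)),np.sin(np.radians(138))])
t=(P[:,:2]-c)@u; s=(P[:,:2]-c)@[-u[1],u[0]]
for a in range(-30,160,8):
    k=(t>=a)&(t<a+8)&(abs(s)<5); print(a,np.percentile(P[k,2],[10,50,90]).round(1) if k.sum() else '')
print('off-axis ring'); 
for sg in(-1,1):
    k=(abs(t)<8)&(sg*s>18)&(sg*s<26); print(P[k,2].round(0))
im,_=snap('side','side9'); crop(im,190,170,330,270,6,'pics/c9s.png')
```

```text
-30 [39.3 41.4 64. ]
-22 [54.8 59.7 64.9]
-14 [55.7 58.5 62.5]
-6 [62.4 64.9 66.8]
2 [59.2 63.4 65.5]
10 [44.5 58.3 61.5]
18 [45.1 71.2 72.9]
26 [41.3 71.8 74.7]
34 [41.1 73.  75.9]
42 [40.6 74.5 76.4]
50 [39.1 75.3 79.3]
58 [16.7 75.7 79.3]
66 [16.  49.2 81.1]
74 [17.6 78.7 82.5]
82 [17.4 79.6 82.8]
90 [16.6 82.2 85.6]
98 [17.7 83.4 85.6]
106 [-0.9 85.9 87.5]
114 [-0.  85.9 88.3]
122 [-1.5 86.9 90.5]
130 [-1.6  1.  90. ]
138 [-2.1 -0.1  1.8]
146 [-0.3  1.1  2.6]
154 
off-axis ring
[66. 65. 71. 67. 68. 70. 66. 66. 60. 45. 67. 67. 67. 68. 44. 58. 69. 70.
 66. 42. 70. 69. 41. 45. 44.]
[65. 69. 66. 69. 66. 41. 69. 69. 65. 56. 39. 42. 67. 70. 68. 63. 45. 40.
 40. 68. 69. 59. 46. 40. 40. 64. 46. 40. 43. 41. 40. 37.]
```

View pics/c9s.png

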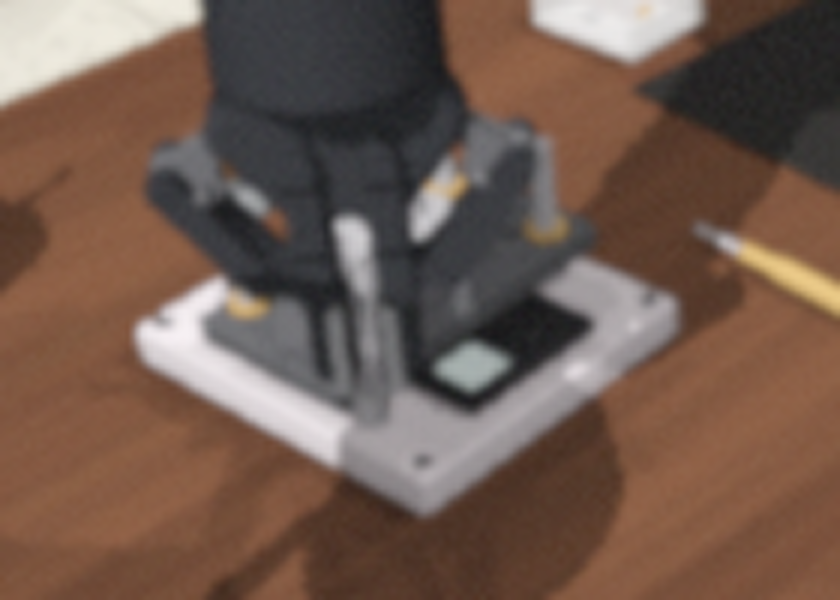

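The spanner jammed on the loaded teeth and pitched in the grip. It is about 8° handle-up, the ring is still round the nut, and the gripper slid about 37 mm out along the handle. I'll relieve the pull, lower it so the washer levels it again, then recheck.

Emit:
move_arm --pt "-0.003 0 0" --pt "-0.005 -0.004 0.004" --pt "-0.005 -0.01 0.01" --pt "-0.005 -0.0145 0.018" --pt "-0.005 -0.0145 0.024" --pt "-0.005 -0.0145 0.03" --pt "-0.005 -0.0145 0.03" --roll '[0, -2, -4, -6, -6, -6, -6]' --claw '[-1, -1, -1, -1, -1, -1, -1]'

```text
clock: 10.15
eef_pos: [509.2, 221.0, 55.0]
ee_rot: [[-0.81, 0.587, -0.0], [0.587, 0.81, 0.001], [0.001, 0.0, -1.0]]
wrist_force: [1.2, -0.4, 0.4]
finger_gap: 9.6
```

```bash
cat > prof.py <<'E'
from ring import *
def prof(d,ang,c=np.array([624.9,136.3]),box=(220,140,295,222)):
    P=cloud(d,*box); u=np.array([np.cos(np.radians(ang)),np.sin(np.radians(ang))])
    t=(P[:,:2]-c)@u; s=(P[:,:2]-c)@[-u[1],u[0]]
    o=[]
    for a in range(-28,150,8):
        k=(t>=a)&(t<a+8)&(abs(s)<5)&(P[:,2]<150)
        if k.sum()>2: o.append((a+4,*np.percentile(P[k,2],[50,85]).round(0)))
    print(o)
E
python3 - <<'E'
from prof import *
from plan import *
o=observe(); print(o['wrist_force'],o['moment'],o['qpos'].round(1)); R=o['ee_rot'];p=o['eef_pos']; c=np.array([624.9,136.3])
h=np.degrees(np.arctan2(R[1,0],R[0,0])); print(p,h,'rad',np.hypot(*(p[:2]-c)),np.degrees(np.arctan2(*(p[:2]-c)[::-1])))
im,d=snap('top','top10'); crop(im,232,120,312,220,6,'pics/c10t.png'); prof(d,h)
im,_=snap('side','side10'); crop(im,190,170,330,270,6,'pics/c10s.png')
E
```

```text
[ 1.23097921 -0.44082052  0.40919956] [-0.20727624 -0.51800747  0.07241477] [ -5.4  39.9 -30.1 107.5  29.5  40.6   1.3]
[509.17102557 220.9938887   55.03370839] 144.06440398291772 rad 143.40938011379006 143.80222989290854
[(-24, np.float64(42.0), np.float64(57.0)), (-16, np.float64(57.0), np.float64(59.0)), (-8, np.float64(60.0), np.float64(63.0)), (0, np.float64(64.0), np.float64(67.0)), (8, np.float64(60.0), np.float64(64.0)), (16, np.float64(58.0), np.float64(58.0)), (24, np.float64(56.0), np.float64(58.0)), (32, np.float64(57.0), np.float64(58.0)), (40, np.float64(58.0), np.float64(58.0)), (48, np.float64(56.0), np.float64(59.0)), (56, np.float64(57.0), np.float64(59.0)), (64, np.float64(56.0), np.float64(59.0)), (72, np.float64(55.0), np.float64(59.0)), (80, np.float64(56.0), np.float64(58.0)), (88, np.float64(56.0), np.float64(59.0)), (96, np.float64(57.0), np.float64(60.0)), (104, np.float64(56.0), np.float64(60.0)), (112, np.float64(56.0), np.float64(60.0)), (120, np.float64(52.0), np.float64(60.0)), (128, np.float64(56.0), np.float64(60.0)), (136, np.float64(-0.0), np.float64(52.0)), (144, np.float64(0.0), np.float64(1.0))]
```

View pics/c10t.png

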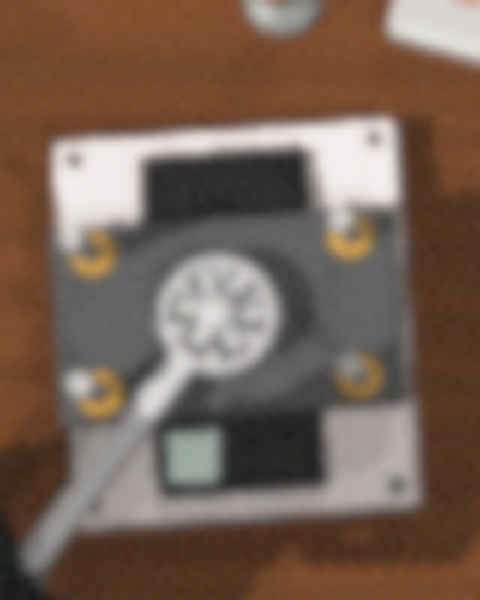

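View pics/c10s.png

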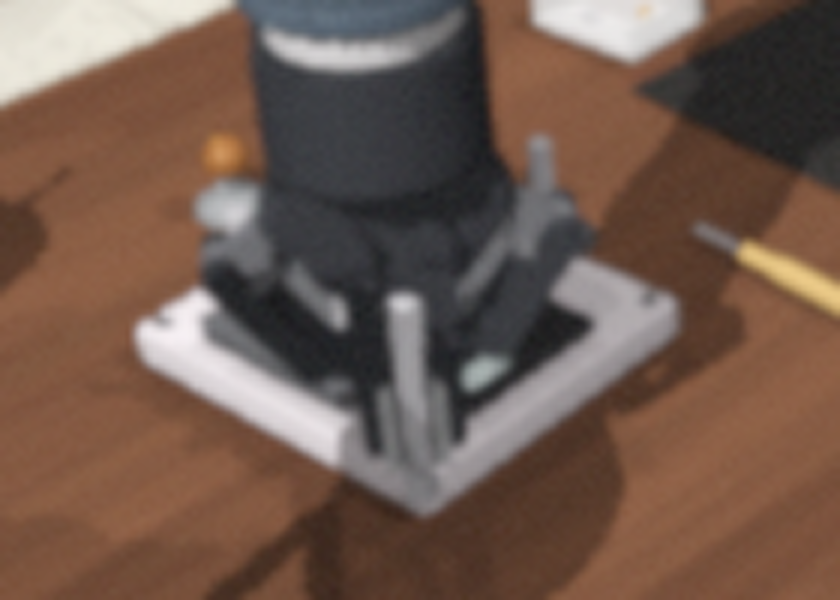

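Emit:
move_arm --pt "-0.004 0 0.001" --pt "-0.01 0 0.002" --pt "-0.016 0 0.002" --pt "-0.022 0 0.002" --pt "-0.028 0 0.002" --pt "-0.034 0 0.002" --pt "-0.038 0 0.002" --roll '[0, 0, 0, 0, 0, 0, 0]' --claw '[-1, -1, -1, -1, -1, -1, -1]'

```text
clock: 10.95
eef_pos: [523.0, 209.6, 51.0]
ee_rot: [[-0.815, 0.579, -0.026], [0.579, 0.815, 0.01], [0.027, -0.007, -1.0]]
wrist_force: [-41.5, 27.4, 3.8]
finger_gap: 9.4
```

Run:
```python
from prof import *
from plan import *
o=observe(); print(o['wrist_force'],o['moment'],o['qpos'].round(1)); R=o['ee_rot'];p=o['eef_pos']; c=np.array([624.9,136.3])
h=np.degrees(np.arctan2(R[1,0],R[0,0])); print(p,h,'rad',np.hypot(*(p[:2]-c)),np.degrees(np.arctan2(*(p[:2]-c)[::-1])))
im,d=snap('top','top11'); crop(im,232,120,312,220,6,'pics/c11t.png'); prof(d,h)
im,_=snap('side','side11'); crop(im,190,170,330,270,6,'pics/c11s.png')
```

```text
[-41.47455764  27.41582142   3.83170774] [ 5.81271171  9.02126347 -0.31607973] [ -2.9  41.6 -30.9 105.2  28.5  42.3   5.3]
[523.00538788 209.57583462  50.96180687] 144.5851509368104 rad 125.50641385476871 144.27882089812155
[(-24, np.float64(55.0), np.float64(58.0)), (-16, np.float64(57.0), np.float64(59.0)), (-8, np.float64(60.0), np.float64(65.0)), (0, np.float64(65.0), np.float64(66.0)), (8, np.float64(61.0), np.float64(64.0)), (16, np.float64(57.0), np.float64(59.0)), (24, np.float64(56.0), np.float64(58.0)), (32, np.float64(55.0), np.float64(58.0)), (40, np.float64(56.0), np.float64(59.0)), (48, np.float64(56.0), np.float64(59.0)), (56, np.float64(56.0), np.float64(57.0)), (64, np.float64(55.0), np.float64(57.0)), (72, np.float64(55.0), np.float64(57.0)), (80, np.float64(54.0), np.float64(57.0)), (88, np.float64(54.0), np.float64(58.0)), (96, np.float64(55.0), np.float64(57.0)), (104, np.float64(54.0), np.float64(56.0)), (112, np.float64(3.0), np.float64(56.0)), (120, np.float64(-0.0), np.float64(1.0))]
```

View pics/c11t.png

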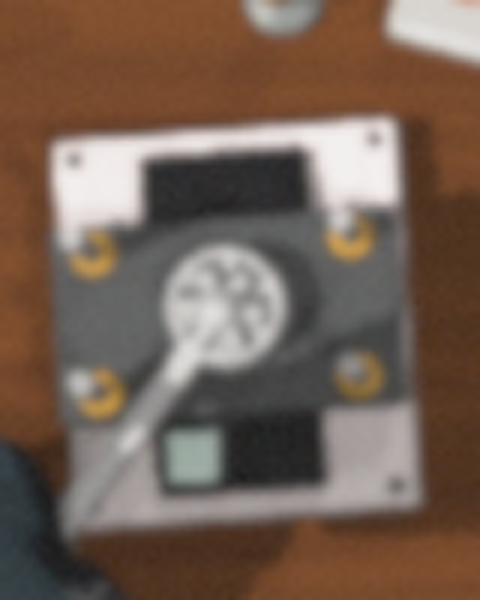

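View pics/c11s.png

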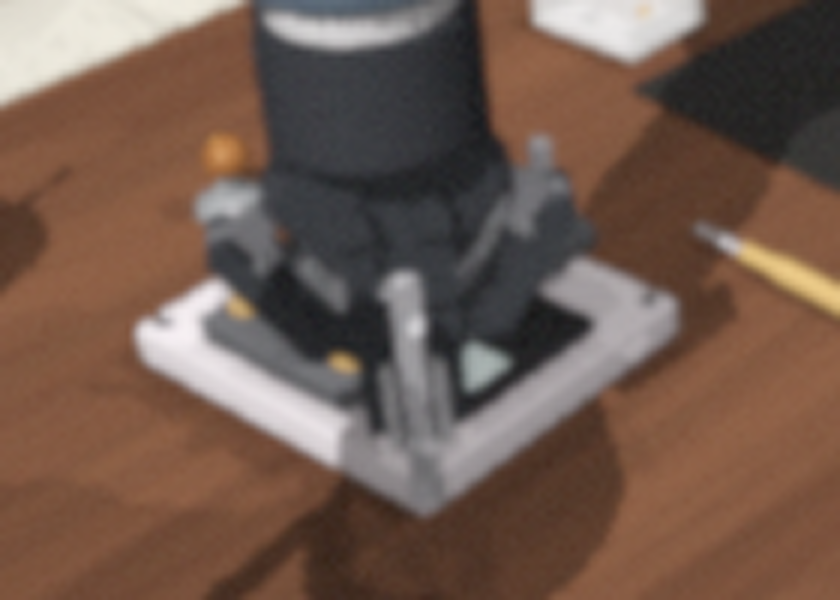

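Emit:
move_arm --pt "-0.006 0 0" --pt "-0.012 0 0" --pt "-0.018 0 0" --pt "-0.018 0 0" --pt "-0.01 0 0" --pt "-0.003 0 0" --pt "0.002 0 0" --pt "0.002 0 0" --roll '[0, 0, 0, 0, 0, 0, 0, 0]' --claw '[-1, -1, -1, -1, -1, -1, -1, -1]'

```text
clock: 11.85
eef_pos: [543.2, 195.5, 54.5]
ee_rot: [[-0.807, 0.59, 0.007], [0.59, 0.807, -0.003], [-0.008, 0.001, -1.0]]
wrist_force: [9.0, -6.2, -0.8]
finger_gap: 9.5
```

```bash
cat > st.py <<'E'
from prof import *
from plan import *
def st(tag):
    o=observe(); R=o['ee_rot'];p=o['eef_pos']; c=np.array([624.9,136.3])
    h=np.degrees(np.arctan2(R[1,0],R[0,0])); f=o['wrist_force'];M=o['moment']; r=np.array([p[0]-c[0],p[1]-c[1]])
    print('t',round(o['clock'],2),'F',f.round(1),'M',M.round(2),'q',o['qpos'].round(0)); print(p.round(1),'head',h.round(2),'tilt',np.degrees(np.arccos(-R[2,2])).round(2),'rad',np.hypot(*r).round(1),'angpos',(np.degrees(np.arctan2(r[1],r[0]))%360).round(2))
    print('Tz about nut: rxF',((r[0]*f[1]-r[1]*f[0])/1000).round(3))
    im,d=snap('top',tag); prof(d,h); print(ring(d,c,55,im,(240,140,290,200),tol=4)[:3]); return im,d,h
E
python3 - <<'E'
from st import *
st('top12')
E
```

```text
t 11.85 F [ 9.  -6.2 -0.8] M [-1.49 -2.05  0.01] q [ -3.  41. -30. 104.  30.  42.   5.]
[543.2 195.5  54.5] head 143.82 tilt 0.45 rad 100.9 angpos 144.09
Tz about nut: rxF -0.023
[(-24, np.float64(42.0), np.float64(58.0)), (-16, np.float64(57.0), np.float64(59.0)), (-8, np.float64(62.0), np.float64(65.0)), (0, np.float64(66.0), np.float64(67.0)), (8, np.float64(61.0), np.float64(62.0)), (16, np.float64(58.0), np.float64(59.0)), (24, np.float64(56.0), np.float64(59.0)), (32, np.float64(56.0), np.float64(58.0)), (40, np.float64(58.0), np.float64(59.0)), (48, np.float64(56.0), np.float64(59.0)), (56, np.float64(58.0), np.float64(60.0)), (64, np.float64(56.0), np.float64(59.0)), (72, np.float64(56.0), np.float64(59.0)), (80, np.float64(56.0), np.float64(59.0)), (88, np.float64(21.0), np.float64(58.0)), (96, np.float64(15.0), np.float64(18.0))]
(array([623.31683656, 138.50426346]), np.float64(22.31430918419133), np.float64(56.21452449286404))
```

Emit:
move_arm --pt "-0.003 0 0" --pt "-0.007 0 0" --pt "-0.007 0 0" --pt "-0.007 0 -0.002" --pt "-0.007 0 -0.004" --roll '[0, 0, 0, 0, 0]' --claw '[-1, -1, -1, -1, -1]'

```text
clock: 12.4
eef_pos: [544.0, 195.0, 57.6]
ee_rot: [[-0.809, 0.588, -0.0], [0.588, 0.809, 0.0], [0.0, -0.0, -1.0]]
wrist_force: [0.2, -0.7, -1.1]
finger_gap: 9.1
```

Run:
```python
from st import *
st('top13')
```

```text
t 12.4 F [ 0.2 -0.7 -1.1] M [-0.13 -0.1  -0.  ] q [ -2.  41. -30. 104.  29.  43.   6.]
[544.  195.   57.6] head 144.02 tilt 0.03 rad 99.9 angpos 144.04
Tz about nut: rxF 0.042
[(-24, np.float64(48.0), np.float64(56.0)), (-16, np.float64(57.0), np.float64(59.0)), (-8, np.float64(61.0), np.float64(65.0)), (0, np.float64(66.0), np.float64(66.0)), (8, np.float64(61.0), np.float64(65.0)), (16, np.float64(57.0), np.float64(59.0)), (24, np.float64(57.0), np.float64(60.0)), (32, np.float64(58.0), np.float64(60.0)), (40, np.float64(59.0), np.float64(61.0)), (48, np.float64(58.0), np.float64(61.0)), (56, np.float64(58.0), np.float64(60.0)), (64, np.float64(58.0), np.float64(61.0)), (72, np.float64(58.0), np.float64(61.0)), (80, np.float64(59.0), np.float64(63.0)), (88, np.float64(18.0), np.float64(61.0))]
(array([623.89547102, 138.39652745]), np.float64(22.340041826099167), np.float64(56.384291078444356))
```

Emit:
move_arm --pt "-0.001 0 0" --pt "-0.002 0 0" --pt "-0.002 0 -0.003" --pt "-0.002 0 -0.006" --pt "-0.002 0 -0.01" --pt "-0.002 0 -0.01" --roll '[0, 0, 0, 0, 0, 0]' --claw '[-1, -1, -1, -1, -1, -1]'

```text
clock: 13.05
eef_pos: [546.3, 193.8, 68.2]
ee_rot: [[-0.809, 0.588, 0.001], [0.588, 0.809, 0.0], [-0.001, 0.001, -1.0]]
wrist_force: [-1.3, -0.3, -1.4]
finger_gap: 9.6
```

Run:
```python
from st import *
im,d,h=st('top14'); print(ring(d,np.array([624.9,136.3]),64,im,(240,140,290,200),tol=7)); crop(im,232,120,312,220,6,'pics/c14t.png')
```

```text
t 13.05 F [-1.3 -0.3 -1.4] M [ 0.04  0.06 -0.04] q [ -1.  40. -31. 104.  29.  44.   7.]
[546.3 193.8  68.2] head 144.0 tilt 0.05 rad 97.4 angpos 143.79
Tz about nut: rxF 0.101
[(-24, np.float64(65.0), np.float64(66.0)), (-16, np.float64(58.0), np.float64(60.0)), (-8, np.float64(61.0), np.float64(64.0)), (0, np.float64(65.0), np.float64(67.0)), (8, np.float64(61.0), np.float64(65.0)), (16, np.float64(59.0), np.float64(67.0)), (24, np.float64(66.0), np.float64(70.0)), (32, np.float64(67.0), np.float64(69.0)), (40, np.float64(68.0), np.float64(71.0)), (48, np.float64(67.0), np.float64(70.0)), (56, np.float64(67.0), np.float64(71.0)), (64, np.float64(65.0), np.float64(71.0)), (72, np.float64(65.0), np.float64(72.0)), (80, np.float64(65.0), np.float64(71.0)), (88, np.float64(19.0), np.float64(20.0))]
(array([624.64137966, 134.73398033]), np.float64(21.34250332404336), np.float64(56.61924320677104))
(array([625.91000162, 137.31802388]), np.float64(22.323160405924995), np.float64(63.89746813436771), array([-2.22351938,  2.4852711 ]), 256)
```

View pics/c14t.png

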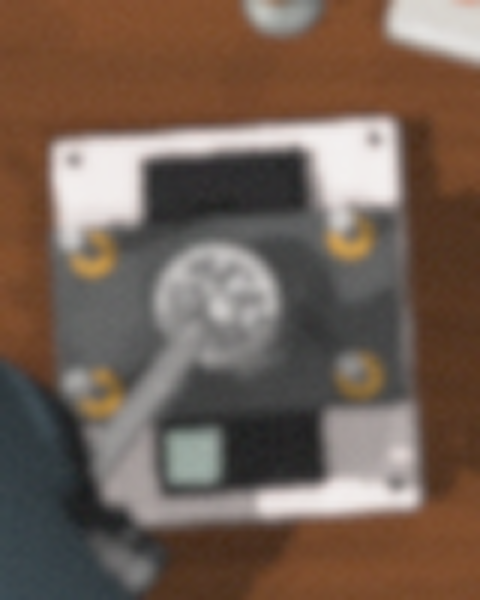

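Emit:
move_arm --pt "0 0 -0.006" --pt "0 0 -0.014" --pt "0 0 -0.022" --pt "0.015 0 -0.025" --pt "0.04 0 -0.025" --pt "0.06 0 -0.025" --pt "0.06 0 -0.025" --roll '[0, 0, 0, 0, 0, 0, 0]' --claw '[-1, -1, -1, -1, -1, -1, -1]'

```text
clock: 13.8
eef_pos: [491.8, 229.2, 92.1]
ee_rot: [[-0.81, 0.587, -0.007], [0.587, 0.81, -0.003], [0.003, -0.006, -1.0]]
wrist_force: [-10.8, -1.5, -0.0]
finger_gap: 9.6
```

Run:
```python
from st import *
im,d,h=st('top15'); crop(im,232,120,312,220,6,'pics/c15t.png')
c=np.array([624.9,136.3]);P=cloud(d,245,145,290,200); print('nut',phase(P,c,51,66))
print(ring(d,c+60*np.array([np.cos(np.radians(h)),np.sin(np.radians(h))]),90,im,(225,140,290,210),tol=8))
```

```text
t 13.8 F [-10.8  -1.5  -0. ] M [-0.32  2.18 -0.52] q [ -5.  36. -33. 108.  27.  44.   2.]
[491.8 229.2  92.1] head 144.08 tilt 0.42 rad 162.3 angpos 145.07
Tz about nut: rxF 1.202
[(-24, np.float64(42.0), np.float64(44.0)), (-16, np.float64(57.0), np.float64(59.0)), (-8, np.float64(61.0), np.float64(63.0)), (0, np.float64(65.0), np.float64(67.0)), (8, np.float64(61.0), np.float64(64.0)), (16, np.float64(50.0), np.float64(59.0)), (24, np.float64(41.0), np.float64(45.0)), (32, np.float64(41.0), np.float64(42.0)), (40, np.float64(42.0), np.float64(89.0)), (48, np.float64(81.0), np.float64(91.0)), (56, np.float64(33.0), np.float64(41.0)), (64, np.float64(18.0), np.float64(20.0)), (72, np.float64(19.0), np.float64(21.0)), (80, np.float64(84.0), np.float64(92.0)), (88, np.float64(93.0), np.float64(95.0)), (96, np.float64(91.0), np.float64(93.0)), (104, np.float64(23.0), np.float64(93.0)), (112, np.float64(21.0), np.float64(93.0)), (120, np.float64(47.0), np.float64(95.0)), (128, np.float64(92.0), np.float64(97.0)), (136, np.float64(3.0), np.float64(95.0)), (144, np.float64(94.0), np.float64(96.0)), (152, np.float64(4.0), np.float64(97.0))]
(array([625.05511234, 137.11515417]), np.float64(18.20127844087398), np.float64(56.644733227089105))
nut (np.float64(23.25773474854995), np.float64(0.6611167880752262), 51)
(array([569.45737629, 168.89729927]), np.float64(22.29105774552275), np.float64(90.20039600955982), array([-2.7564608 ,  1.36051315]), 175)
```

View pics/c15t.png

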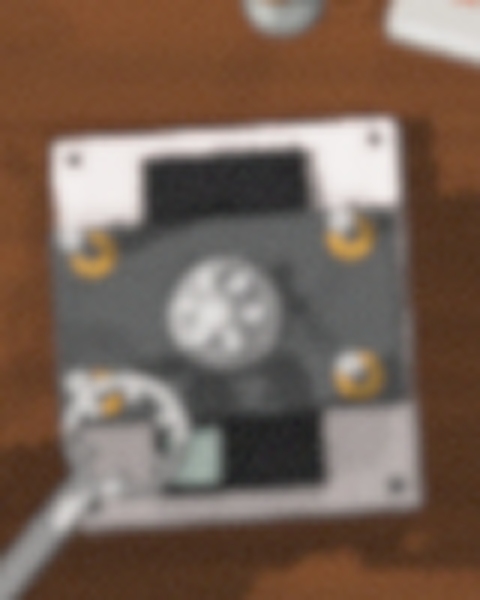

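Emit:
move_arm --pt "-0.002 -0.004 -0.005" --pt "-0.002 -0.006 -0.015" --pt "-0.002 -0.006 -0.025" --pt "-0.002 -0.006 -0.025" --roll '[0, 0, 0, 0]' --claw '[-1, -1, -1, -1]'

```text
clock: 14.25
eef_pos: [496.9, 224.2, 119.8]
ee_rot: [[-0.809, 0.588, 0.004], [0.588, 0.809, 0.002], [-0.002, 0.004, -1.0]]
wrist_force: [0.3, -0.3, -2.0]
finger_gap: 9.6
```

Run:
```python
from st import *
im,d,h=st('top16'); crop(im,212,120,312,220,6,'pics/c16t.png')
c=np.array([624.9,136.3]); print(ring(d,np.array([567.,166]),113,im,(225,140,290,210),tol=9))
a=np.radians(203.3); t=c+98.3*np.array([np.cos(a),np.sin(a)]); go([*t,115],203.3,8)
```

```text
t 14.25 F [ 0.3 -0.3 -2. ] M [ 0.12  0.01 -0.02] q [ -3.  33. -34. 108.  25.  46.   4.]
[496.9 224.2 119.8] head 144.01 tilt 0.26 rad 155.3 angpos 145.53
Tz about nut: rxF 0.012
[(-24, np.float64(42.0), np.float64(45.0)), (-16, np.float64(57.0), np.float64(59.0)), (-8, np.float64(62.0), np.float64(64.0)), (0, np.float64(66.0), np.float64(67.0)), (8, np.float64(62.0), np.float64(63.0)), (16, np.float64(51.0), np.float64(59.0)), (24, np.float64(42.0), np.float64(44.0)), (32, np.float64(43.0), np.float64(115.0)), (40, np.float64(111.0), np.float64(116.0)), (48, np.float64(41.0), np.float64(44.0)), (56, np.float64(38.0), np.float64(41.0)), (64, np.float64(19.0), np.float64(19.0)), (72, np.float64(66.0), np.float64(120.0)), (80, np.float64(119.0), np.float64(120.0)), (88, np.float64(118.0), np.float64(122.0)), (96, np.float64(20.0), np.float64(120.0)), (104, np.float64(22.0), np.float64(122.0)), (112, np.float64(118.0), np.float64(121.0)), (120, np.float64(118.0), np.float64(122.0)), (128, np.float64(61.0), np.float64(124.0)), (136, np.float64(62.0), np.float64(124.0)), (144, np.float64(63.0), np.float64(126.0)), (152, np.float64(-0.0), np.float64(2.0))]
(array([625.53059837, 136.936942  ]), np.float64(18.223663546632892), np.float64(56.66995976889868))
(array([576.72877369, 167.18908951]), np.float64(22.255144739933243), np.float64(116.22028484723018), array([-3.03853905,  2.54490077]), 198)
head 144.01 tilt 0.2 pos [496.6 223.8 119. ]
shift m [-0.105  -0.0799  0.0039] roll -59.29 | minrows 6.9
[-0.0131, -0.01, 0.0005] -7.41
[-0.0263, -0.02, 0.001] -14.82
[-0.0394, -0.03, 0.0015] -22.23
[-0.0525, -0.04, 0.002] -29.64
[-0.0656, -0.05, 0.0025] -37.06
[-0.0788, -0.0599, 0.0029] -44.47
[-0.0919, -0.0699, 0.0034] -51.88
[-0.105, -0.0799, 0.0039] -59.29
```

View pics/c16t.png

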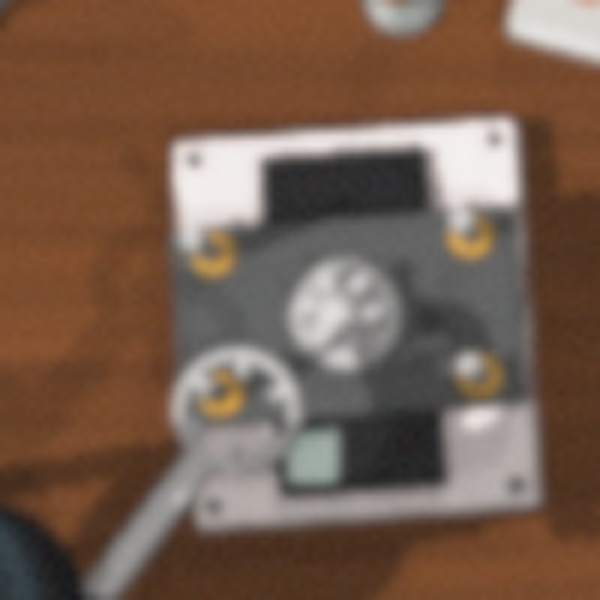

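Emit:
move_arm --pt "-0.013 -0.01 0" --pt "-0.026 -0.02 0" --pt "-0.039 -0.03 0" --pt "-0.0525 -0.04 0" --pt "-0.066 -0.05 0" --pt "-0.079 -0.06 0" --pt "-0.092 -0.07 0" --pt "-0.105 -0.08 0" --roll '[-7.4, -14.8, -22.2, -29.6, -37, -44.5, -51.9, -59.3]' --claw '[-1, -1, -1, -1, -1, -1, -1, -1]'

```text
clock: 15.1
eef_pos: [533.8, 95.8, 117.5]
ee_rot: [[-0.916, -0.4, 0.0], [-0.4, 0.916, 0.0], [-0.0, -0.0, -1.0]]
wrist_force: [0.4, 0.2, -1.6]
finger_gap: 9.5
```

Emit:
move_arm --pt "0 0 0.01" --pt "0 0 0.02" --pt "0 0 0.03" --pt "0 0 0.033" --pt "0 0 0.033" --pt "0 0 0.033" --roll '[0, 0, 0, 0, 0, 0]' --claw '[-1, -1, -1, -1, -1, -1]'

```text
clock: 15.7
eef_pos: [533.4, 97.2, 84.7]
ee_rot: [[-0.918, -0.396, 0.0], [-0.396, 0.918, 0.0], [-0.0, 0.0, -1.0]]
wrist_force: [0.1, 0.7, -2.0]
finger_gap: 9.4
```

Run:
```python
from st import *
im,d,h=st('top17'); crop(im,212,120,312,220,6,'pics/c17t.png')
c=np.array([624.9,136.3]); print(ring(d,c,84,im,(240,140,290,210),tol=8))
P=cloud(d,240,140,290,220);k=P[(P[:,2]>74)&(P[:,2]<100)]; u=np.array([np.cos(np.radians(h)),np.sin(np.radians(h))]); t=(k[:,:2]-c)@u; hh=k[(t>30)&(abs((k[:,:2]-c)@[-u[1],u[0]])<12)]
vx,vy,a,b=cv2.fitLine(hh[:,:2].astype(np.float32),cv2.DIST_L2,0,.01,.01).ravel();print('handle ang',np.degrees(np.arctan2(vy,vx)),len(hh))
a=np.radians(203.3); t=c+98.3*np.array([np.cos(a),np.sin(a)]); go([*t,85],203.3,1)
```

```text
t 15.7 F [ 0.1  0.7 -2. ] M [-0.04  0.07 -0.03] q [ 18.  41. -45. 108.  39.  47.  66.]
[533.4  97.2  84.7] head -156.67 tilt 0.02 rad 99.5 angpos 203.16
Tz about nut: rxF -0.059
[(-24, np.float64(78.0), np.float64(81.0)), (-16, np.float64(57.0), np.float64(75.0)), (-8, np.float64(58.0), np.float64(64.0))]
(array([0., 0.]), np.float64(0.0), np.float64(nan))
(array([624.08246567, 137.13966364]), np.float64(22.336713175047112), np.float64(81.19866705988119), array([ 0.75398164, -5.5384583 ]), 68)ring.py:12: RuntimeWarning: Mean of empty slice.
  return c0, np.sqrt(s[2]+c0@c0), q[:,2].mean(), np.degrees(pl[:2]), len(q)
  ret = ret.dtype.type(ret / rcount)
Traceback (most recent call last):
cv2.error: OpenCV(4.12.0) /io/opencv/modules/imgproc/src/linefit.cpp:50: error: (-215:Assertion failed) count > 0 in function 'fitLine2D_wods'
```

View pics/c17t.png

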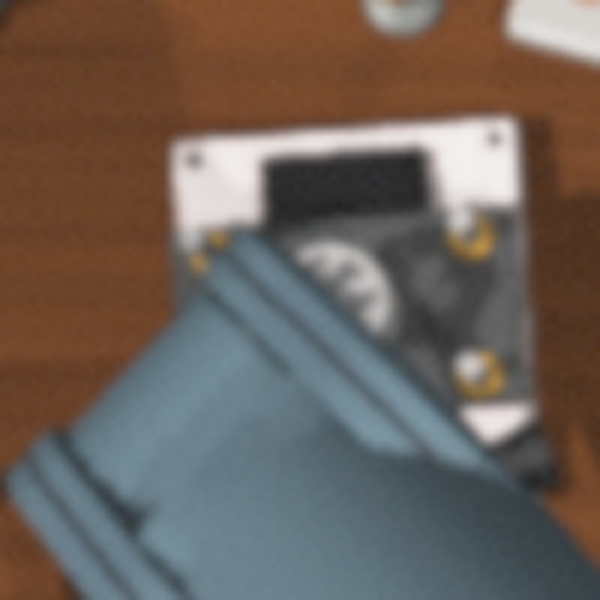

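Emit:
move_arm --pt "-0.0009 -0.0007 0" --pt "-0.0009 -0.0007 0.006" --pt "-0.0009 -0.0007 0.012" --pt "-0.0009 -0.0007 0.017" --pt "-0.0009 -0.0007 0.02" --pt "-0.0009 -0.0007 0.022" --pt "-0.0009 -0.0007 0.022" --roll '[0, 0, 0, 0, 0, 0, 0]' --claw '[-1, -1, -1, -1, -1, -1, -1]'

```text
clock: 16.45
eef_pos: [534.3, 96.2, 62.3]
ee_rot: [[-0.918, -0.396, -0.001], [-0.396, 0.918, -0.0], [0.0, 0.0, -1.0]]
wrist_force: [-0.2, 0.4, -1.2]
finger_gap: 9.4
```

Run:
```python
from st import *
im,d,h=st('top18'); crop(im,212,120,312,220,6,'pics/c18t.png')
im,_=snap('side','side18'); crop(im,190,170,330,270,6,'pics/c18s.png')
```

```text
t 16.45 F [-0.2  0.4 -1.2] M [ 0.02  0.09 -0.  ] q [ 17.  43. -43. 109.  41.  45.  65.]
[534.3  96.2  62.3] head -156.69 tilt 0.03 rad 99.1 angpos 203.88
Tz about nut: rxF -0.045
[(-24, np.float64(59.0), np.float64(60.0)), (-16, np.float64(58.0), np.float64(59.0)), (-8, np.float64(59.0), np.float64(61.0))]
(array([626.16738961, 134.99952506]), np.float64(21.375866535841222), np.float64(56.76109646183846))
```

View pics/c18s.png

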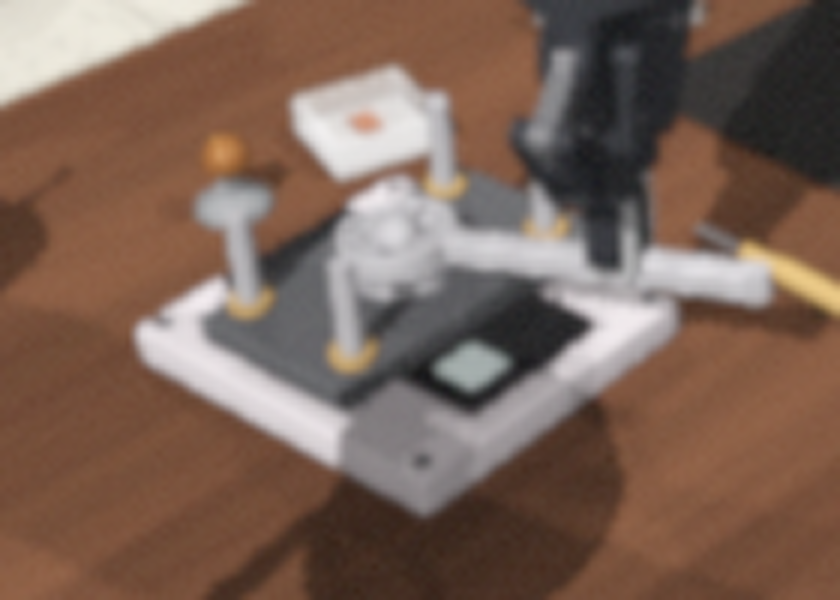

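Emit:
move_arm --pt "0 0 0.003" --pt "0 0 0.006" --pt "0 0 0.009" --pt "0 0 0.012" --pt "0 0 0.012" --roll '[0, 0, 0, 0, 0]' --claw '[-1, -1, -1, -1, -1]'

```text
clock: 17.05
eef_pos: [534.4, 96.2, 50.5]
ee_rot: [[-0.918, -0.396, -0.0], [-0.396, 0.918, -0.0], [0.0, -0.0, -1.0]]
wrist_force: [-2.9, -1.6, 6.0]
finger_gap: 9.1
```

Run:
```python
from st import *
im,d,h=st('top19')
im,_=snap('side','side19'); crop(im,190,170,330,270,6,'pics/c19s.png')
```

```text
t 17.05 F [-2.9 -1.6  6. ] M [-0.2   0.22 -0.02] q [ 17.  43. -42. 109.  42.  44.  64.]
[534.4  96.2  50.5] head -156.69 tilt 0.02 rad 99.0 angpos 203.93
Tz about nut: rxF 0.026
[(-24, np.float64(57.0), np.float64(57.0)), (-16, np.float64(55.0), np.float64(59.0)), (-8, np.float64(57.0), np.float64(59.0))]
(array([626.61615172, 135.84761862]), np.float64(21.40214021350438), np.float64(55.786486650843656))
```

View pics/c19s.png

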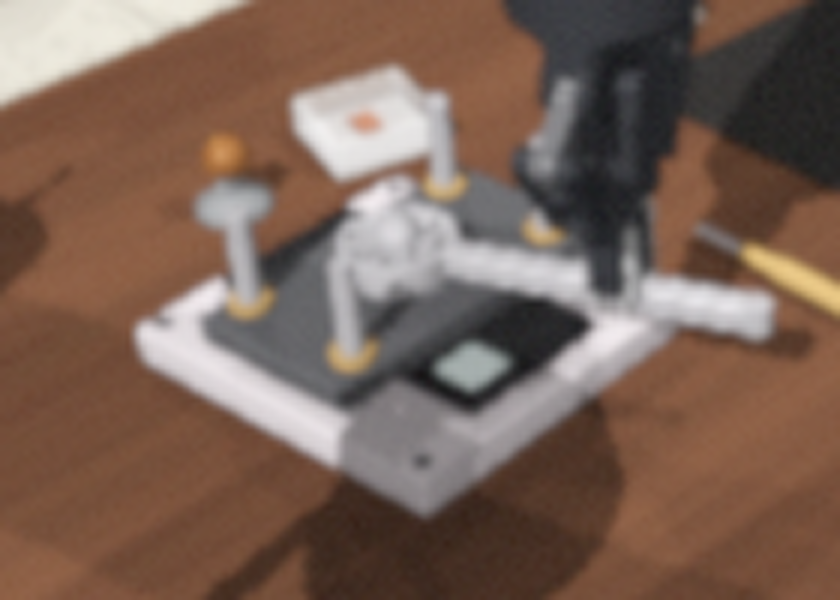

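Emit:
move_arm --pt "-0.0004 0.0086 -0.001" --pt "-0.0015 0.0172 -0.001" --pt "-0.0034 0.0256 -0.001" --pt "-0.006 0.0339 -0.001" --pt "-0.0093 0.0418 -0.001" --pt "-0.0133 0.0495 -0.001" --pt "-0.016 0.0539 -0.001" --roll '[5, 10, 15, 20, 25, 30, 33]' --claw '[-1, -1, -1, -1, -1, -1, -1]'

```text
clock: 17.85
eef_pos: [527.2, 151.9, 51.5]
ee_rot: [[-0.985, 0.171, -0.001], [0.171, 0.985, -0.002], [0.001, -0.002, -1.0]]
wrist_force: [-3.0, -3.6, 2.5]
finger_gap: 9.4
```

Run:
```python
from st import *
im,d,h=st('top20');  crop(im,212,120,312,220,6,'pics/c20t.png')
```

```text
t 17.85 F [-3.  -3.6  2.5] M [-0.7   0.33  0.07] q [  6.  41. -35. 108.  35.  42.  30.]
[527.2 151.9  51.5] head 170.17 tilt 0.11 rad 99.0 angpos 170.96
Tz about nut: rxF 0.394
[(-24, np.float64(55.0), np.float64(57.0)), (-16, np.float64(53.0), np.float64(61.0)), (-8, np.float64(63.0), np.float64(65.0)), (0, np.float64(64.0), np.float64(67.0)), (8, np.float64(61.0), np.float64(65.0)), (16, np.float64(57.0), np.float64(59.0)), (24, np.float64(57.0), np.float64(58.0)), (32, np.float64(57.0), np.float64(59.0)), (40, np.float64(56.0), np.float64(59.0)), (48, np.float64(56.0), np.float64(58.0)), (56, np.float64(56.0), np.float64(58.0)), (64, np.float64(56.0), np.float64(57.0))]
(array([625.05494735, 136.85687875]), np.float64(22.135283051418995), np.float64(56.1285477039562))
```

Emit:
move_arm --pt "-0.0004 0.0086 0" --pt "-0.0015 0.0172 0" --pt "-0.0034 0.0256 0" --pt "-0.006 0.0339 0" --pt "-0.0093 0.0418 0" --pt "-0.0133 0.0495 0" --pt "-0.0151 0.0525 0" --pt "-0.0151 0.0525 0" --roll '[5, 10, 15, 20, 25, 30, 32, 32]' --claw '[-1, -1, -1, -1, -1, -1, -1, -1]'

```text
clock: 18.7
eef_pos: [551.0, 201.5, 51.4]
ee_rot: [[-0.748, 0.664, -0.001], [0.664, 0.748, -0.0], [0.001, -0.001, -1.0]]
wrist_force: [-4.9, -0.1, 2.2]
finger_gap: 9.4
```

Run:
```python
from st import *
im,d,h=st('top21');  crop(im,212,120,312,220,6,'pics/c21t.png')
```

```text
t 18.7 F [-4.9 -0.1  2.2] M [-0.23  0.69 -0.05] q [ -4.  42. -28. 103.  27.  42.   2.]
[551.  201.5  51.4] head 138.4 tilt 0.06 rad 98.5 angpos 138.59
Tz about nut: rxF 0.326
[(-24, np.float64(54.0), np.float64(57.0)), (-16, np.float64(51.0), np.float64(59.0)), (-8, np.float64(62.0), np.float64(64.0)), (0, np.float64(65.0), np.float64(67.0)), (8, np.float64(60.0), np.float64(64.0)), (16, np.float64(56.0), np.float64(57.0)), (24, np.float64(55.0), np.float64(57.0)), (32, np.float64(55.0), np.float64(58.0)), (40, np.float64(55.0), np.float64(56.0)), (48, np.float64(55.0), np.float64(57.0)), (56, np.float64(55.0), np.float64(56.0)), (64, np.float64(54.0), np.float64(58.0)), (72, np.float64(55.0), np.float64(57.0)), (80, np.float64(54.0), np.float64(57.0)), (88, np.float64(18.0), np.float64(55.0))]
(array([624.61585222, 136.83825384]), np.float64(22.314192992025514), np.float64(55.947249823435925))
```

View pics/c21t.png

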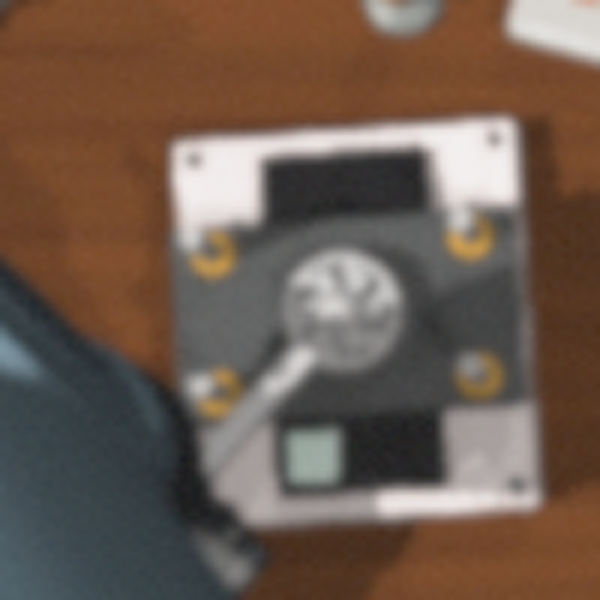

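Emit:
move_arm --pt "-0.0002 -0.006 -0.001" --pt "-0.0007 -0.012 -0.001" --pt "-0.0007 -0.012 -0.001" --pt "-0.0007 -0.012 -0.005" --pt "-0.0007 -0.012 -0.01" --pt "-0.0007 -0.012 -0.015" --pt "-0.0007 -0.012 -0.018" --roll '[-3.5, -7, -7, -7, -7, -7, -7]' --claw '[-1, -1, -1, -1, -1, -1, -1]'

```text
clock: 19.45
eef_pos: [544.4, 192.2, 70.2]
ee_rot: [[-0.822, 0.569, 0.001], [0.569, 0.822, 0.001], [-0.0, 0.001, -1.0]]
wrist_force: [1.0, -1.1, -1.9]
finger_gap: 9.3
```

Run:
```python
from st import *
im,d,h=st('top22');  crop(im,212,120,312,220,6,'pics/c22t.png')
```

```text
t 19.45 F [ 1.  -1.1 -1.9] M [0.06 0.12 0.02] q [ -2.  40. -30. 104.  28.  44.   9.]
[544.4 192.2  70.2] head 145.31 tilt 0.04 rad 98.1 angpos 145.23
Tz about nut: rxF 0.033
[(-24, np.float64(65.0), np.float64(67.0)), (-16, np.float64(57.0), np.float64(59.0)), (-8, np.float64(62.0), np.float64(65.0)), (0, np.float64(66.0), np.float64(67.0)), (8, np.float64(61.0), np.float64(64.0)), (16, np.float64(60.0), np.float64(68.0)), (24, np.float64(68.0), np.float64(70.0)), (32, np.float64(69.0), np.float64(71.0)), (40, np.float64(69.0), np.float64(72.0)), (48, np.float64(70.0), np.float64(72.0)), (56, np.float64(70.0), np.float64(73.0)), (64, np.float64(68.0), np.float64(73.0)), (72, np.float64(69.0), np.float64(72.0)), (80, np.float64(67.0), np.float64(76.0)), (88, np.float64(19.0), np.float64(29.0)), (96, np.float64(20.0), np.float64(20.0))]
(array([627.46260366, 137.96405108]), np.float64(18.696555365038925), np.float64(57.292770649854305))
```

Emit:
move_arm --pt "0 0 -0.008" --pt "0 0 -0.02" --pt "0 0 -0.035" --pt "0 0 -0.05" --pt "0.02 0 -0.05" --pt "0.04 0 -0.05" --pt "0.055 0 -0.05" --pt "0.055 0 -0.05" --roll '[0, 0, 0, 0, 0, 0, 0, 0]' --claw '[-1, -1, -1, -1, -1, -1, -1, -1]'

```text
clock: 20.3
eef_pos: [497.3, 225.0, 120.4]
ee_rot: [[-0.824, 0.566, -0.0], [0.566, 0.824, 0.001], [0.001, 0.001, -1.0]]
wrist_force: [-0.3, 0.6, -2.0]
finger_gap: 9.8
```

Run:
```python
from st import *
im,d,h=st('top23');  crop(im,212,120,312,220,6,'pics/c23t.png')
c=np.array([624.9,136.3]);P=cloud(d,245,145,290,200); print('nut',phase(P,c,51,66))
p=observe()['eef_pos']; g=p[:2]-98*np.array([np.cos(np.radians(h)),np.sin(np.radians(h))])
r=ring(d,g,115,im,(215,140,290,215),tol=10); print(r); e=p[:2]-r[0]; print('L',np.hypot(*e),np.degrees(np.arctan2(e[1],e[0])))
```

```text
t 20.3 F [-0.3  0.6 -2. ] M [0.   0.05 0.02] q [ -4.  33. -33. 107.  25.  46.   5.]
[497.3 225.  120.4] head 145.51 tilt 0.05 rad 155.4 angpos 145.2
Tz about nut: rxF -0.046
[(-24, np.float64(42.0), np.float64(44.0)), (-16, np.float64(56.0), np.float64(57.0)), (-8, np.float64(59.0), np.float64(62.0)), (0, np.float64(65.0), np.float64(68.0)), (8, np.float64(61.0), np.float64(64.0)), (16, np.float64(47.0), np.float64(57.0)), (24, np.float64(43.0), np.float64(44.0)), (32, np.float64(42.0), np.float64(117.0)), (40, np.float64(41.0), np.float64(116.0)), (48, np.float64(41.0), np.float64(83.0)), (56, np.float64(40.0), np.float64(41.0)), (72, np.float64(18.0), np.float64(118.0)), (80, np.float64(118.0), np.float64(120.0)), (88, np.float64(117.0), np.float64(121.0)), (96, np.float64(115.0), np.float64(121.0)), (104, np.float64(113.0), np.float64(122.0)), (112, np.float64(117.0), np.float64(123.0)), (120, np.float64(118.0), np.float64(123.0)), (128, np.float64(120.0), np.float64(124.0)), (136, np.float64(120.0), np.float64(124.0)), (144, np.float64(117.0), np.float64(125.0)), (152, np.float64(0.0), np.float64(1.0))]
(array([0., 0.]), np.float64(0.0), np.float64(nan))
nut (np.float64(28.026877267621902), np.float64(0.6773178391236806), 49)
(array([578.67497169, 170.04702646]), np.float64(22.255596949198505), np.float64(117.062332018762), array([-3.39128459,  2.70860736]), 200)
L 96.38826504068807 146.1235542490729ring.py:12: RuntimeWarning: Mean of empty slice.
  return c0, np.sqrt(s[2]+c0@c0), q[:,2].mean(), np.degrees(pl[:2]), len(q)
  ret = ret.dtype.type(ret / rcount)
```

View pics/c23t.png

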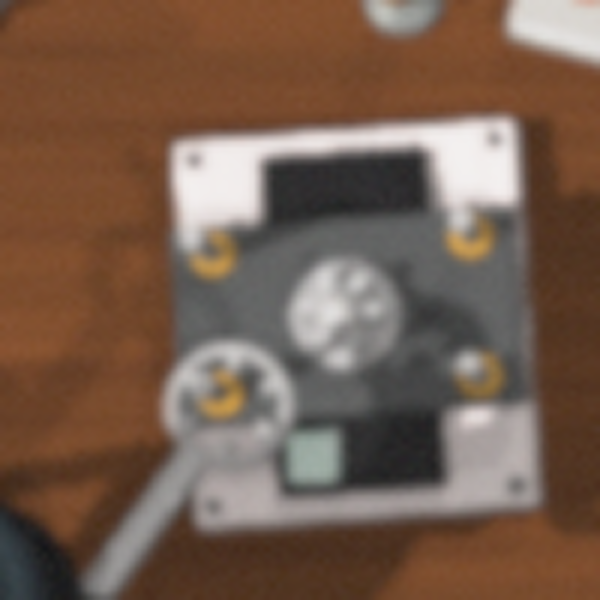

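Run:
```python
from nut import *
from h import *
c=np.array([624.9,136.3])
ds=[load('top23')[1]]+[read_camera('top')[1] for _ in range(5)]
for d in ds:
    P=cloud(d,245,145,290,200); print(phase(P,c,51,66),phase(P,c+[.4,.5],51,66))
m=np.median(ds,0); P=cloud(m,245,145,290,200)
for cc in (c,c+[.4,.5],c+[0,.6]): print('med',phase(P,cc,51,66))
d0=[load('top%d'%i)[1] for i in (15,16)]
for d in d0: P=cloud(d,245,145,290,200); print('prev',phase(P,c,51,66),phase(P,c+[.4,.5],51,66))
m=m[160:186,256:282]; m=np.clip((975-m)/30*255,0,255).astype(np.uint8); cv2.imwrite('pics/nutd.png',cv2.resize(m,None,fx=16,fy=16,interpolation=cv2.INTER_NEAREST))
```

```text
(np.float64(28.026877267621902), np.float64(0.6773178391236806), 49) (np.float64(28.151011275337495), np.float64(0.6665993456171481), 50)
(np.float64(28.15855675474036), np.float64(0.6839749465375794), 47) (np.float64(28.075918512535832), np.float64(0.6722780637026747), 49)
(np.float64(28.095152425452323), np.float64(0.6691077046785596), 49) (np.float64(27.940183511562605), np.float64(0.6487515329041288), 48)
(np.float64(27.811622548183227), np.float64(0.6562997311744856), 50) (np.float64(28.157312333504677), np.float64(0.6571089066420913), 50)
(np.float64(28.496815797049663), np.float64(0.6588903451173223), 49) (np.float64(28.117326789487915), np.float64(0.6755348838904074), 47)
(np.float64(28.59396412562442), np.float64(0.6900879308066642), 47) (np.float64(28.65966087982348), np.float64(0.6866324815554801), 48)
med (np.float64(28.02532297655952), np.float64(0.6787278429710885), 49)
med (np.float64(28.113162810210852), np.float64(0.6634183893974017), 49)
med (np.float64(27.931763373873896), np.float64(0.6593895493071976), 48)
prev (np.float64(23.25773474854995), np.float64(0.6611167880752262), 51) (np.float64(23.545118393203037), np.float64(0.6524418208704804), 53)
prev (np.float64(23.933575284968203), np.float64(0.6520038710043098), 54) (np.float64(23.799447830674143), np.float64(0.6665324748168882), 54)
```

View pics/nutd.png

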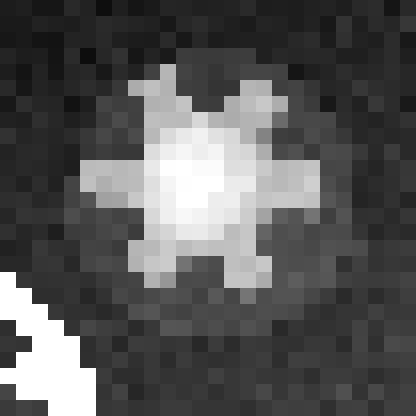

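Run:
```python
from st import *
c=np.array([624.9,136.4]); a=np.radians(208.2); t=c+97.2*np.array([np.cos(a),np.sin(a)]); go([*t,115],207.6,8)
```

```text
head 145.22 tilt 0.02 pos [499.7 222.3 119.5]
shift m [-0.1077 -0.0858  0.0046] roll -62.38 | minrows 7.3
[-0.0135, -0.0107, 0.0006] -7.8
[-0.0269, -0.0214, 0.0011] -15.59
[-0.0404, -0.0322, 0.0017] -23.39
[-0.0538, -0.0429, 0.0023] -31.19
[-0.0673, -0.0536, 0.0029] -38.98
[-0.0808, -0.0643, 0.0034] -46.78
[-0.0942, -0.075, 0.004] -54.58
[-0.1077, -0.0858, 0.0046] -62.38
```

Emit:
move_arm --pt "-0.0135 -0.0107 0" --pt "-0.027 -0.0214 0" --pt "-0.0404 -0.0322 0" --pt "-0.0538 -0.0429 0" --pt "-0.0673 -0.0536 0" --pt "-0.0808 -0.0643 0" --pt "-0.0942 -0.075 0" --pt "-0.1077 -0.0858 0" --roll '[-7.8, -15.6, -23.4, -31.2, -39, -46.8, -54.6, -62.4]' --claw '[-1, -1, -1, -1, -1, -1, -1, -1]'

```text
clock: 21.4
eef_pos: [539.2, 89.8, 119.4]
ee_rot: [[-0.883, -0.469, -0.0], [-0.469, 0.883, -0.0], [0.0, -0.0, -1.0]]
wrist_force: [0.9, 0.9, -1.8]
finger_gap: 9.4
```

Emit:
move_arm --pt "0 0 0.01" --pt "0 0 0.02" --pt "0 0 0.03" --pt "0 0 0.033" --pt "0 0 0.033" --pt "0 0 0.033" --roll '[0, 0, 0, 0, 0, 0]' --claw '[-1, -1, -1, -1, -1, -1]'

```text
clock: 22.0
eef_pos: [538.6, 92.0, 86.7]
ee_rot: [[-0.885, -0.465, 0.0], [-0.465, 0.885, 0.0], [-0.0, 0.0, -1.0]]
wrist_force: [-0.1, 0.4, -0.9]
finger_gap: 9.5
```

Run:
```python
from st import *
c=np.array([624.9,136.4]); a=np.radians(208.2); t=c+97.2*np.array([np.cos(a),np.sin(a)]); go([*t,62],207.6,1)
im,d=snap('top','top24'); print(ring(d,c,84,im,(240,140,290,210),tol=8))
im,_=snap('side','side24'); crop(im,190,170,330,270,6,'pics/c24s.png')
```

```text
head -152.26 tilt 0.01 pos [538.6  92.   86.7]
shift m [ 0.0002 -0.0016  0.0247] roll 0.14 | minrows 0.5
[0.0002, -0.0016, 0.0247] 0.14
(array([0., 0.]), np.float64(0.0), np.float64(nan), array([0., 0.]), 0)ring.py:12: RuntimeWarning: Mean of empty slice.
  return c0, np.sqrt(s[2]+c0@c0), q[:,2].mean(), np.degrees(pl[:2]), len(q)
  ret = ret.dtype.type(ret / rcount)
```

View pics/c24s.png

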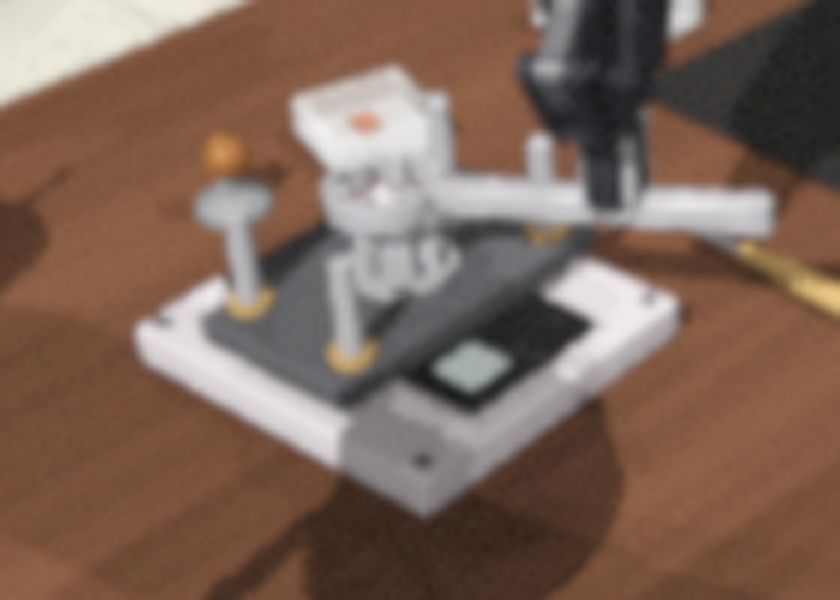

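Ring hovers over the nut at crop (375,195), with the handle toward (760,210). Now down with a 1.5 mm correction.

Emit:
move_arm --pt "0 -0.0015 0" --pt "0 -0.0015 0.006" --pt "0 -0.0015 0.012" --pt "0 -0.0015 0.017" --pt "0 -0.0015 0.021" --pt "0 -0.0015 0.024" --pt "0 -0.0015 0.024" --roll '[0, 0, 0, 0, 0, 0, 0]' --claw '[-1, -1, -1, -1, -1, -1, -1]'

```text
clock: 22.8
eef_pos: [539.0, 89.9, 62.1]
ee_rot: [[-0.885, -0.465, -0.001], [-0.465, 0.885, -0.0], [0.001, 0.0, -1.0]]
wrist_force: [-0.5, 0.2, -2.5]
finger_gap: 9.2
```

Run:
```python
from st import *
c=np.array([624.9,136.4]); a=np.radians(208.2); t=c+97.2*np.array([np.cos(a),np.sin(a)]); go([*t,51],207.6,1);o=observe();print(o['wrist_force'],o['moment'])
im,_=snap('side','side25'); crop(im,190,170,330,270,6,'pics/c25s.png')
```

```text
head -152.29 tilt 0.05 pos [539.   89.9  62.1]
shift m [-0.0005  0.0004  0.0111] roll 0.11 | minrows 0.2
[-0.0005, 0.0004, 0.0111] 0.11
[-0.45451347  0.17213829 -2.50922747] [-0.03669055  0.10088796  0.0173362 ]
```

View pics/c25s.png

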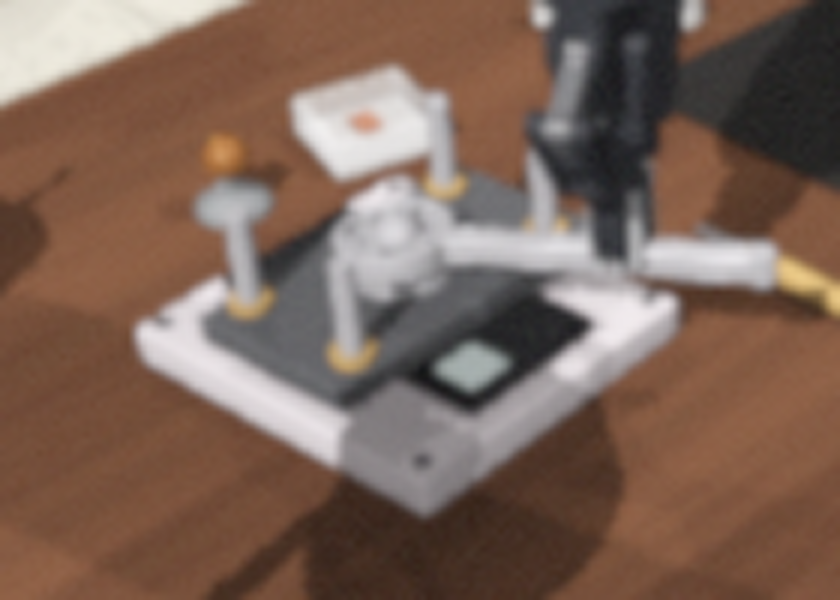

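Emit:
move_arm --pt "0 0 0.003" --pt "0 0 0.006" --pt "0 0 0.009" --pt "0 0 0.0115" --pt "0 0 0.0115" --roll '[0, 0, 0, 0, 0]' --claw '[-1, -1, -1, -1, -1]'

```text
clock: 23.35
eef_pos: [539.1, 89.8, 51.0]
ee_rot: [[-0.885, -0.465, -0.001], [-0.465, 0.885, -0.001], [0.001, -0.0, -1.0]]
wrist_force: [-5.1, -2.8, 4.8]
finger_gap: 9.4
```

Run:
```python
from st import *
st('top26')
```

```text
t 23.35 F [-5.1 -2.8  4.8] M [-0.34  0.67  0.01] q [ 17.  44. -42. 108.  42.  45.  69.]
[539.1  89.8  51. ] head -152.29 tilt 0.04 rad 97.6 angpos 208.45
Tz about nut: rxF 0.006
[]
(array([631.68796712, 134.3003028 ]), np.float64(18.12975032040674), np.float64(55.69423038186708))
```

Emit:
move_arm --pt "0 0.0051 -0.0005" --pt "-0.0005 0.0102 -0.001" --pt "-0.001 0.0152 -0.001" --pt "-0.002 0.0219 -0.001" --pt "-0.002 0.0219 -0.001" --roll '[3, 6, 9, 13, 13]' --claw '[-1, -1, -1, -1, -1]'

```text
clock: 23.9
eef_pos: [529.3, 110.0, 51.8]
ee_rot: [[-0.967, -0.253, -0.003], [-0.253, 0.967, -0.002], [0.003, -0.001, -1.0]]
wrist_force: [-6.7, -3.3, 2.4]
finger_gap: 9.1
```

```bash
cat > tq.py <<'E'
from plan import *
o=observe(); R=o['ee_rot'];p=o['eef_pos']; c=np.array([624.9,136.4]);f=o['wrist_force'];M=o['moment'];r=p[:2]-c
print('t',round(o['clock'],2),'F',f.round(1),'M',M.round(2),p.round(1),'head',(np.degrees(np.arctan2(R[1,0],R[0,0]))%360).round(2),'rad',np.hypot(*r).round(1),'ang',(np.degrees(np.arctan2(r[1],r[0]))%360).round(2),'T',((r[0]*f[1]-r[1]*f[0])/1000).round(3),'+Mz',M[2].round(3))
E
python3 tq.py
```

```text
t 23.9 F [-6.7 -3.3  2.4] M [-0.57  0.92  0.03] [529.3 110.   51.8] head 194.67 rad 99.2 ang 195.41 T 0.134 +Mz 0.025
```

Emit:
move_arm --pt "0.0005 0.0017 0" --pt "0.001 0.0035 0" --pt "0.001 0.0052 0" --pt "0.001 0.0069 0" --roll '[1, 2, 3, 4]' --claw '[-1, -1, -1, -1]'

```text
clock: 24.3
eef_pos: [527.8, 116.0, 51.9]
ee_rot: [[-0.983, -0.185, -0.001], [-0.185, 0.983, -0.001], [0.001, -0.001, -1.0]]
wrist_force: [-3.5, -4.4, 1.0]
finger_gap: 9.2
```

```bash
python3 tq.py
```

```text
t 24.3 F [-3.5 -4.4  1. ] M [-0.7   0.47  0.1 ] [527.8 116.   51.9] head 190.66 rad 99.2 ang 191.87 T 0.357 +Mz 0.104
```

Emit:
move_arm --pt "0 0.0017 0" --pt "0 0.0035 0" --pt "-0.0001 0.0052 0" --roll '[1, 2, 3]' --claw '[-1, -1, -1]'

```text
clock: 24.6
eef_pos: [526.9, 121.2, 51.9]
ee_rot: [[-0.991, -0.133, -0.001], [-0.133, 0.991, -0.001], [0.001, -0.001, -1.0]]
wrist_force: [-3.5, -3.2, 1.2]
finger_gap: 9.3
```

```bash
python3 tq.py
```

```text
t 24.6 F [-3.5 -3.2  1.2] M [-0.73  0.54  0.13] [526.9 121.2  51.9] head 187.66 rad 99.1 ang 188.84 T 0.264 +Mz 0.132
```

Emit:
move_arm --pt "0 0.0017 0" --pt "0 0.0035 0" --pt "-0.0001 0.0052 0" --roll '[1, 2, 3]' --claw '[-1, -1, -1]'

```text
clock: 24.9
eef_pos: [526.3, 126.4, 51.9]
ee_rot: [[-0.997, -0.081, -0.001], [-0.081, 0.997, -0.001], [0.001, -0.001, -1.0]]
wrist_force: [-3.7, -3.1, 1.7]
finger_gap: 9.4
```

```bash
python3 tq.py
```

```text
t 24.9 F [-3.7 -3.1  1.7] M [-0.68  0.53  0.14] [526.3 126.4  51.9] head 184.66 rad 99.1 ang 185.8 T 0.271 +Mz 0.14
```

Emit:
move_arm --pt "0 0.0017 0" --pt "0 0.0035 0" --pt "-0.0001 0.0052 0" --roll '[1, 2, 3]' --claw '[-1, -1, -1]'

```text
clock: 25.2
eef_pos: [526.0, 131.6, 51.9]
ee_rot: [[-1.0, -0.029, -0.001], [-0.029, 1.0, -0.001], [0.001, -0.001, -1.0]]
wrist_force: [-4.4, -3.5, 1.5]
finger_gap: 9.5
```

```bash
python3 tq.py
```

```text
t 25.2 F [-4.4 -3.5  1.5] M [-0.69  0.54  0.15] [526.  131.6  51.9] head 181.65 rad 99.1 ang 182.76 T 0.324 +Mz 0.15
```

Emit:
move_arm --pt "0 0.0017 0" --pt "0 0.0035 0" --pt "-0.0001 0.0052 0" --roll '[1, 2, 3]' --claw '[-1, -1, -1]'

```text
clock: 25.5
eef_pos: [525.9, 136.9, 51.9]
ee_rot: [[-1.0, 0.024, -0.001], [0.024, 1.0, -0.001], [0.001, -0.001, -1.0]]
wrist_force: [-4.0, -2.6, 1.3]
finger_gap: 9.5
```

```bash
python3 tq.py
```

```text
t 25.5 F [-4.  -2.6  1.3] M [-0.65  0.53  0.07] [525.9 136.9  51.9] head 178.65 rad 99.0 ang 179.7 T 0.264 +Mz 0.069
```

Emit:
move_arm --pt "0 0.0017 0" --pt "0 0.0035 0" --pt "-0.0001 0.0052 0" --roll '[1, 2, 3]' --claw '[-1, -1, -1]'

```text
clock: 25.8
eef_pos: [526.1, 142.2, 51.9]
ee_rot: [[-0.997, 0.076, -0.001], [0.076, 0.997, -0.001], [0.001, -0.001, -1.0]]
wrist_force: [-4.3, -4.0, 1.1]
finger_gap: 9.3
```

```bash
python3 tq.py
```

```text
t 25.8 F [-4.3 -4.   1.1] M [-0.68  0.57  0.07] [526.1 142.2  51.9] head 175.65 rad 98.9 ang 176.64 T 0.418 +Mz 0.069
```

Emit:
move_arm --pt "0 0.0017 0" --pt "0 0.0035 0" --pt "-0.0001 0.0052 0" --roll '[1, 2, 3]' --claw '[-1, -1, -1]'

```text
clock: 26.1
eef_pos: [526.6, 147.5, 51.9]
ee_rot: [[-0.992, 0.128, -0.001], [0.128, 0.992, -0.001], [0.001, -0.001, -1.0]]
wrist_force: [-4.1, -2.9, 0.7]
finger_gap: 9.4
```

```bash
python3 tq.py
```

```text
t 26.1 F [-4.1 -2.9  0.7] M [-0.7   0.55  0.05] [526.6 147.5  51.9] head 172.65 rad 98.9 ang 173.56 T 0.33 +Mz 0.049
```

Emit:
move_arm --pt "0 0.0017 0" --pt "0 0.0035 0" --pt "-0.0001 0.0052 0" --roll '[1, 2, 3]' --claw '[-1, -1, -1]'

```text
clock: 26.4
eef_pos: [527.4, 152.7, 51.9]
ee_rot: [[-0.984, 0.18, -0.001], [0.18, 0.984, -0.001], [0.001, -0.001, -1.0]]
wrist_force: [-4.3, -2.6, 1.5]
finger_gap: 9.4
```

```bash
python3 tq.py
```

```text
t 26.4 F [-4.3 -2.6  1.5] M [-0.67  0.55  0.03] [527.4 152.7  51.9] head 169.64 rad 98.9 ang 170.51 T 0.325 +Mz 0.028
```

Emit:
move_arm --pt "0 0.0017 0" --pt "0 0.0035 0" --pt "-0.0001 0.0052 0" --roll '[1, 2, 3]' --claw '[-1, -1, -1]'

```text
clock: 26.7
eef_pos: [528.4, 157.9, 51.9]
ee_rot: [[-0.973, 0.231, -0.001], [0.231, 0.973, -0.001], [0.001, -0.001, -1.0]]
wrist_force: [-4.7, -3.5, 0.3]
finger_gap: 9.5
```

```bash
python3 tq.py
```

```text
t 26.7 F [-4.7 -3.5  0.3] M [-0.67  0.62  0.03] [528.4 157.9  51.9] head 166.64 rad 98.8 ang 167.46 T 0.44 +Mz 0.032
```

Emit:
move_arm --pt "0 0.0017 0" --pt "0 0.0035 0" --pt "-0.0001 0.0052 0" --roll '[1, 2, 3]' --claw '[-1, -1, -1]'

```text
clock: 27.0
eef_pos: [529.8, 163.0, 52.0]
ee_rot: [[-0.96, 0.282, -0.001], [0.282, 0.96, -0.0], [0.001, -0.001, -1.0]]
wrist_force: [-3.8, -3.0, 0.3]
finger_gap: 9.6
```

```bash
python3 tq.py
```

```text
t 27.0 F [-3.8 -3.   0.3] M [-0.76  0.57  0.06] [529.8 163.   52. ] head 163.64 rad 98.8 ang 164.39 T 0.381 +Mz 0.059
```

Emit:
move_arm --pt "0 0.0017 0" --pt "0 0.0035 0" --pt "-0.0001 0.0052 0" --roll '[1, 2, 3]' --claw '[-1, -1, -1]'

```text
clock: 27.3
eef_pos: [531.4, 168.0, 52.0]
ee_rot: [[-0.943, 0.332, -0.001], [0.332, 0.943, -0.0], [0.001, -0.001, -1.0]]
wrist_force: [-3.5, -1.7, 0.7]
finger_gap: 9.1
```

```bash
python3 tq.py
```

```text
t 27.3 F [-3.5 -1.7  0.7] M [-0.7   0.62  0.05] [531.4 168.   52. ] head 160.64 rad 98.7 ang 161.33 T 0.273 +Mz 0.046
```

Emit:
move_arm --pt "0 0.0017 0" --pt "0 0.0035 0" --pt "-0.0001 0.0052 0" --roll '[1, 2, 3]' --claw '[-1, -1, -1]'

```text
clock: 27.6
eef_pos: [533.3, 173.0, 52.0]
ee_rot: [[-0.925, 0.38, -0.0], [0.38, 0.925, -0.0], [0.0, -0.0, -1.0]]
wrist_force: [-3.7, -2.7, 1.4]
finger_gap: 9.3
```

```bash
python3 tq.py
```

```text
t 27.6 F [-3.7 -2.7  1.4] M [-0.72  0.63  0.07] [533.3 173.   52. ] head 157.64 rad 98.7 ang 158.25 T 0.379 +Mz 0.071
```

Emit:
move_arm --pt "0 0.0012 0" --pt "0 0.0024 0" --pt "0 0.0035 0" --roll '[0.7, 1.4, 2]' --claw '[-1, -1, -1]'

```text
clock: 27.9
eef_pos: [534.1, 175.2, 51.7]
ee_rot: [[-0.911, 0.412, -0.002], [0.412, 0.911, -0.002], [0.001, -0.002, -1.0]]
wrist_force: [-5.2, -5.8, 1.4]
finger_gap: 9.1
```

```bash
python3 tq.py
```

```text
t 27.9 F [-5.2 -5.8  1.4] M [-1.25  0.86  0.2 ] [534.1 175.2  51.7] head 155.66 rad 98.7 ang 156.84 T 0.732 +Mz 0.195
```

Emit:
move_arm --pt "0 0.0008 0" --pt "0 0.0008 0" --roll '[0, 0]' --claw '[-1, -1]'

```text
clock: 28.1
eef_pos: [534.3, 175.5, 51.6]
ee_rot: [[-0.911, 0.412, -0.002], [0.412, 0.911, -0.003], [0.001, -0.003, -1.0]]
wrist_force: [-5.3, -5.1, 2.4]
finger_gap: 9.6
```

```bash
python3 tq.py
```

```text
t 28.1 F [-5.3 -5.1  2.4] M [-1.35  0.9   0.16] [534.3 175.5  51.6] head 155.67 rad 98.7 ang 156.69 T 0.673 +Mz 0.164
```

Emit:
move_arm --pt "0 0.0008 0" --pt "0 0.0016 0" --pt "0 0.0016 0" --roll '[0.2, 0.4, 0.4]' --claw '[-1, -1, -1]'

```text
clock: 28.4
eef_pos: [534.6, 176.2, 51.5]
ee_rot: [[-0.908, 0.419, -0.003], [0.419, 0.908, -0.004], [0.001, -0.005, -1.0]]
wrist_force: [-6.7, -6.4, 2.3]
finger_gap: 9.5
```

```bash
python3 tq.py
```

```text
t 28.4 F [-6.7 -6.4  2.3] M [-1.63  1.06  0.13] [534.6 176.2  51.5] head 155.25 rad 98.7 ang 156.23 T 0.843 +Mz 0.133
```

Emit:
move_arm --pt "0 0.001 0" --pt "0 0.002 0" --pt "0 0.002 0" --pt "0 0.002 0" --roll '[0.2, 0.4, 0.4, 0.4]' --claw '[-1, -1, -1, -1]'

```text
clock: 28.8
eef_pos: [534.9, 177.0, 51.3]
ee_rot: [[-0.905, 0.425, -0.004], [0.425, 0.905, -0.006], [0.001, -0.007, -1.0]]
wrist_force: [-7.5, -8.2, 4.2]
finger_gap: 9.3
```

```bash
python3 tq.py
python3 - <<'E'
from st import *
im,d,h=st('top30'); crop(im,212,120,312,220,6,'pics/c30t.png')
E
```

```text
t 28.8 F [-7.5 -8.2  4.2] M [-2.06  1.27  0.12] [534.9 177.   51.3] head 154.83 rad 98.7 ang 155.74 T 1.044 +Mz 0.12
t 28.8 F [-7.5 -8.2  4.2] M [-2.06  1.27  0.12] q [ -0.  41. -30. 106.  30.  42.  17.]
[534.9 177.   51.3] head 154.83 tilt 0.4 rad 98.8 angpos 155.69
Tz about nut: rxF 1.044
[(-24, np.float64(55.0), np.float64(58.0)), (-16, np.float64(52.0), np.float64(57.0)), (-8, np.float64(60.0), np.float64(65.0)), (0, np.float64(66.0), np.float64(68.0)), (8, np.float64(59.0), np.float64(65.0)), (16, np.float64(57.0), np.float64(59.0)), (24, np.float64(56.0), np.float64(57.0)), (32, np.float64(56.0), np.float64(57.0)), (40, np.float64(57.0), np.float64(59.0)), (48, np.float64(56.0), np.float64(57.0)), (56, np.float64(56.0), np.float64(58.0)), (64, np.float64(56.0), np.float64(58.0)), (72, np.float64(55.0), np.float64(56.0)), (80, np.float64(26.0), np.float64(54.0)), (88, np.float64(17.0), np.float64(18.0))]
(array([624.64718691, 136.93441714]), np.float64(22.337874555906147), np.float64(56.049037783515686))
```

View pics/c30t.png

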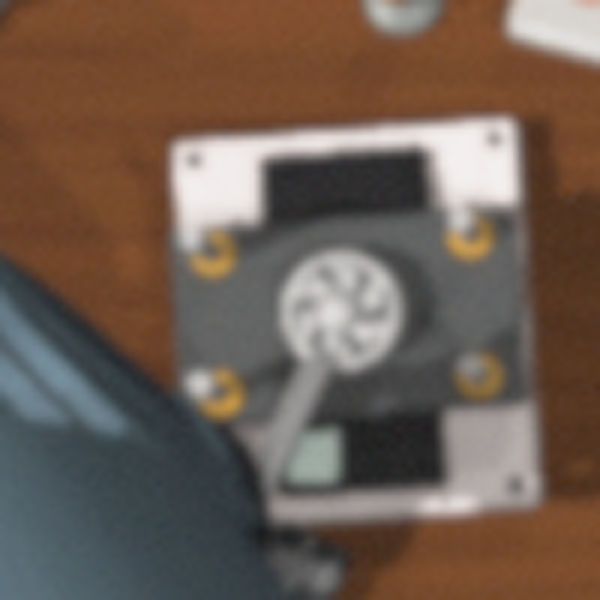

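Run:
```python
from st import *
c=np.array([624.9,136.4]); a=np.radians(162.5); t=c+98.2*np.array([np.cos(a),np.sin(a)]); go([*t,51.5],161.7,3)
```

```text
head 154.83 tilt 0.39 pos [534.9 177.   51.3]
shift m [-0.0014 -0.0115 -0.0001] roll -6.87 | minrows 0.8
[-0.0005, -0.0038, -0.0] -2.29
[-0.0009, -0.0077, -0.0001] -4.58
[-0.0014, -0.0115, -0.0001] -6.87
```

Emit:
move_arm --pt "-0.0005 -0.005 0" --pt "-0.001 -0.01 0" --pt "-0.0014 -0.015 0" --pt "-0.0014 -0.015 0" --roll '[-2.3, -4.6, -6.9, -6.9]' --claw '[-1, -1, -1, -1]'

```text
clock: 29.25
eef_pos: [531.8, 166.4, 52.3]
ee_rot: [[-0.95, 0.313, 0.001], [0.313, 0.95, 0.001], [-0.0, 0.002, -1.0]]
wrist_force: [-2.9, 0.4, 1.0]
finger_gap: 9.1
```

```bash
python3 tq.py
```

```text
t 29.25 F [-2.9  0.4  1. ] M [-0.19  0.43 -0.08] [531.8 166.4  52.3] head 161.78 rad 97.8 ang 162.13 T 0.053 +Mz -0.081
```

Emit:
move_arm --pt "0.001 0 -0.001" --pt "0.001 0 -0.004" --pt "0.001 0 -0.008" --pt "0.001 0 -0.013" --pt "0.001 0 -0.018" --pt "0.001 0 -0.02" --roll '[0, 0, 0, 0, 0, 0]' --claw '[-1, -1, -1, -1, -1, -1]'

```text
clock: 29.85
eef_pos: [530.9, 166.6, 72.8]
ee_rot: [[-0.95, 0.312, 0.001], [0.312, 0.95, 0.0], [-0.001, 0.001, -1.0]]
wrist_force: [-0.2, -0.3, -1.6]
finger_gap: 9.3
```

Run:
```python
from st import *
st('top31')
```

```text
t 29.85 F [-0.2 -0.3 -1.6] M [ 0.06  0.14 -0.04] q [  3.  39. -33. 107.  31.  43.  24.]
[530.9 166.6  72.8] head 161.81 tilt 0.05 rad 98.7 angpos 162.15
Tz about nut: rxF 0.039
[(-24, np.float64(68.0), np.float64(70.0)), (-16, np.float64(58.0), np.float64(65.0)), (-8, np.float64(62.0), np.float64(66.0)), (0, np.float64(66.0), np.float64(68.0)), (8, np.float64(62.0), np.float64(65.0)), (16, np.float64(58.0), np.float64(69.0)), (24, np.float64(72.0), np.float64(74.0)), (32, np.float64(72.0), np.float64(74.0)), (40, np.float64(71.0), np.float64(74.0)), (48, np.float64(71.0), np.float64(74.0)), (56, np.float64(73.0), np.float64(75.0)), (64, np.float64(72.0), np.float64(75.0)), (72, np.float64(47.0), np.float64(76.0)), (80, np.float64(23.0), np.float64(27.0)), (88, np.float64(16.0), np.float64(19.0))]
(array([624.32441119, 138.48477838]), np.float64(18.85492369525813), np.float64(56.90363730339032))
```

Clean lift. Up further, and out a little to check the nut.

Emit:
move_arm --pt "0 0 -0.01" --pt "0 0 -0.025" --pt "0 0 -0.04" --pt "0 0 -0.05" --pt "0.02 0 -0.05" --pt "0.045 0 -0.05" --pt "0.055 0 -0.05" --pt "0.055 0 -0.05" --roll '[0, 0, 0, 0, 0, 0, 0, 0]' --claw '[-1, -1, -1, -1, -1, -1, -1, -1]'

```text
clock: 30.7
eef_pos: [477.5, 183.9, 122.6]
ee_rot: [[-0.951, 0.31, 0.0], [0.31, 0.951, -0.0], [-0.0, -0.0, -1.0]]
wrist_force: [0.1, 0.4, -2.9]
finger_gap: 9.2
```

Run:
```python
from st import *
c=np.array([624.9,136.4])
ds=[snap('top','top32')[1],read_camera('top')[1]]
for d in ds: P=cloud(d,245,145,290,200); print('nut',phase(P,c,51,66))
im,_=load('top32'); crop(im,212,120,312,220,6,'pics/c32t.png')
o=observe();p=o['eef_pos'];R=o['ee_rot'];h=np.degrees(np.arctan2(R[1,0],R[0,0]))
g=p[:2]-97*np.array([np.cos(np.radians(h)),np.sin(np.radians(h))]); print(p,h,g, ring(ds[0],g,118,im,(215,140,300,215),tol=10))
# target: spanner mid at mat centre; heading 180 -> mid = ring - 65 toward tip
m=np.array([577.9,-153.5]); a=np.radians(172); u=np.array([np.cos(a),np.sin(a)]); t=m+u*(97.5-65); print('mat tgt',t); go([*t,115],172,1)
```

```text
nut (np.float64(-13.402771883069002), np.float64(0.7175455062048078), 47)
nut (np.float64(-12.689425276826997), np.float64(0.683980608402224), 48)
[479.53819308 183.09185519 122.51302764] 161.78211012384216 [571.6760179  152.76659776] (array([571.31522688, 154.15797422]), np.float64(22.385196870993955), np.float64(119.20062227803115), array([-3.95168362,  1.8527404 ]), 197)
mat tgt [ 545.71628777 -148.97687422]
head 161.78 tilt 0.08 pos [479.5 183.1 122.5]
shift m [-0.1667 -0.2947  0.0076] roll -10.22 | minrows 6.8
[-0.1667, -0.2947, 0.0076] -10.22
```

View pics/c32t.png

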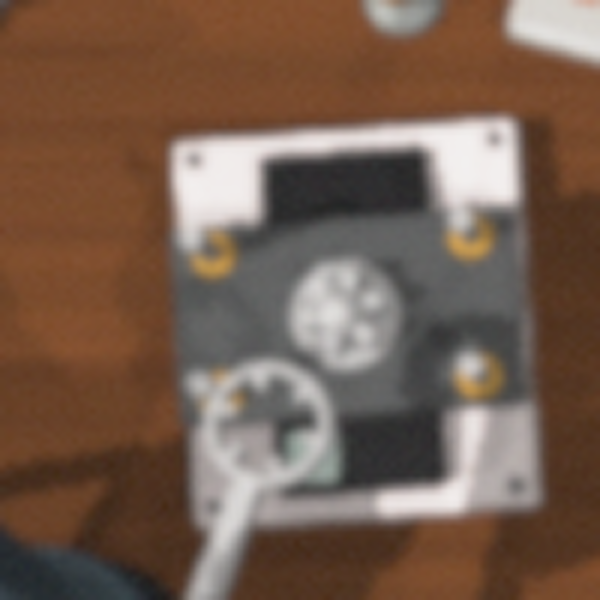

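Run:
```python
from prof import *
c=np.array([624.9,136.4])
for tag,h in (('top8',138.1),('top21',138.4),('top30',154.8),('top31',161.8)):
    d=load(tag)[1]; P=cloud(d,215,140,295,225); u=np.array([np.cos(np.radians(h)),np.sin(np.radians(h))]); v=np.array([-u[1],u[0]])
    t=(P[:,:2]-c)@u; s=(P[:,:2]-c)@v; k=(t>27)&(t<85)&(abs(s)<13)&(P[:,2]>50)&(P[:,2]<80)
    q=P[k,:2]; vx,vy,a,b=cv2.fitLine(q.astype(np.float32),cv2.DIST_HUBER,0,.01,.01).ravel()
    print(tag,h,'handle',np.degrees(np.arctan2(vy,vx))%180,'offset',(np.array([a,b])-c)@v,k.sum())
```

```text
top8 138.1 handle 136.90775 offset -0.21745548397941736 122
top21 138.4 handle 140.27588 offset -0.18984394285041944 119
top30 154.8 handle 159.72475 offset 1.2522301979818629 98
top31 161.8 handle 166.22186 offset 0.8175471372446388 100
```

Emit:
move_arm --pt "-0.015 -0.025 0" --pt "-0.038 -0.067 0" --pt "-0.062 -0.11 0" --pt "-0.087 -0.154 0" --pt "-0.112 -0.198 0" --pt "-0.136 -0.24 0" --pt "-0.156 -0.276 0" --pt "-0.1667 -0.295 0" --roll '[-1, -2.5, -4, -5.5, -7, -8.5, -10, -10.2]' --claw '[-1, -1, -1, -1, -1, -1, -1, -1]'

```text
clock: 31.6
eef_pos: [545.3, -155.8, 121.8]
ee_rot: [[-0.989, 0.146, 0.0], [0.146, 0.989, -0.003], [-0.001, -0.002, -1.0]]
wrist_force: [-0.3, 0.5, -2.5]
finger_gap: 9.4
```

Emit:
move_arm --pt "0 0 0" --pt "0 0 0.01" --pt "0 0 0.03" --pt "0 0 0.05" --pt "0 0 0.065" --pt "0 0 0.075" --pt "0 0 0.08" --pt "0 0 0.08" --roll '[0, 0, 0, 0, 0, 0, 0, 0]' --claw '[-1, -1, -1, -1, -1, -1, -1, -1]'

```text
clock: 32.4
eef_pos: [544.5, -148.5, 41.7]
ee_rot: [[-0.99, 0.138, -0.001], [0.138, 0.99, 0.0], [0.001, 0.0, -1.0]]
wrist_force: [0.2, 1.0, -1.6]
finger_gap: 9.3
```

```bash
python3 tq.py
python3 - <<'E'
from h import *
im,d=snap('side','side33'); crop(im,290,130,420,230,6,'pics/c33.png')
im,d=snap('top','top33'); crop(im,340,130,430,250,5,'pics/c33t.png')
E
```

```text
t 32.4 F [ 0.2  1.  -1.6] M [0.03 0.02 0.07] [ 544.5 -148.5   41.7] head 172.04 rad 296.0 ang 254.25 T -0.022 +Mz 0.073
```

View pics/c33.png

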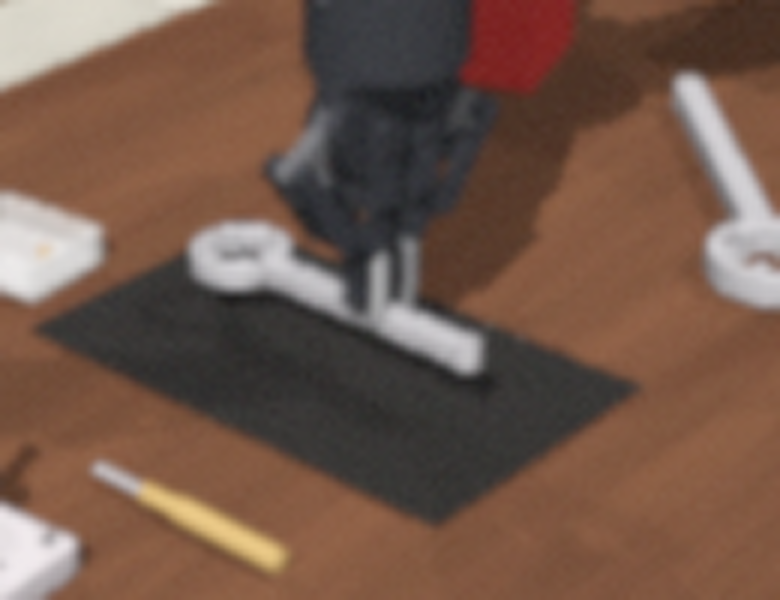

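View pics/c33t.png

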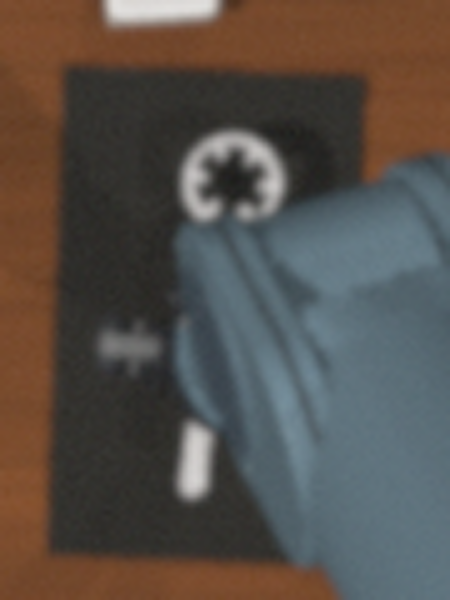

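The spanner hangs centred over the mat, ring at crop (233,180) and tip at (195,495). I'll lower it until it rests.

Emit:
move_arm --pt "0 0 0.01" --pt "0 0 0.02" --pt "0 0 0.026" --pt "0 0 0.03" --pt "0 0 0.033" --pt "0 0 0.033" --roll '[0, 0, 0, 0, 0, 0]' --claw '[-1, -1, -1, -1, -1, -1]'

```text
clock: 33.1
eef_pos: [544.3, -148.8, 10.3]
ee_rot: [[-0.99, 0.139, -0.001], [0.139, 0.99, -0.001], [0.001, -0.001, -1.0]]
wrist_force: [-7.1, 0.9, 15.6]
finger_gap: 9.5
```

```bash
python3 tq.py
```

```text
t 33.1 F [-7.1  0.9 15.6] M [ 0.07  1.29 -0.03] [ 544.3 -148.8   10.3] head 172.02 rad 296.3 ang 254.22 T -2.085 +Mz -0.032
```

Emit:
move_arm --pt "0 0 0" --pt "0 0 0" --pt "0 0 0" --pt "0 0 0" --pt "0 0 0" --roll '[0, 0, 0, 0, 0]' --claw '[-0.8, -0.6, -0.3, -0.1, 0]'

```text
clock: 33.6
eef_pos: [544.8, -148.9, 9.0]
ee_rot: [[-0.99, 0.139, 0.0], [0.139, 0.99, 0.0], [-0.0, 0.0, -1.0]]
wrist_force: [0.1, 0.4, 0.3]
finger_gap: 42.6
```

Emit:
move_arm --pt "0 0 0" --pt "0 0 -0.01" --pt "0 0 -0.03" --pt "0 0 -0.06" --pt "0 0 -0.1" --pt "0 0 -0.14" --pt "0 0 -0.15" --pt "0 0 -0.15" --roll '[0, 0, 0, 0, 0, 0, 0, 0]' --claw '[0, 0, 0, 0, 0, 0, 0, 0]'

```text
clock: 34.4
eef_pos: [545.8, -149.2, 161.2]
ee_rot: [[-0.99, 0.139, 0.004], [0.139, 0.99, -0.001], [-0.004, -0.001, -1.0]]
wrist_force: [0.1, 0.1, -0.0]
finger_gap: 42.4
```

Emit:
move_arm --pt "0.02 0 -0.02" --pt "0.05 0 -0.04" --pt "0.08 0 -0.06" --pt "0.11 0 -0.06" --pt "0.13 0 -0.06" --pt "0.13 0 -0.06" --roll '[0, 0, 0, 0, 0, 0]' --claw '[0, 0, 0, 0, 0, 0]'

```text
clock: 35.0
eef_pos: [412.3, -130.9, 217.6]
ee_rot: [[-0.99, 0.14, -0.005], [0.14, 0.99, -0.0], [0.005, -0.001, -1.0]]
wrist_force: [-0.7, -0.1, -0.3]
finger_gap: 42.6
```

```bash
python3 tq.py
python3 - <<'E'
from h import *
im,d=snap('side','side34'); cv2.imwrite('pics/s34.png',im[:,:,::-1])
im,d=snap('top','top34')
E
```

```text
t 35.0 F [-0.7 -0.1 -0.3] M [-0.05  0.01 -0.02] [ 412.3 -130.9  217.6] head 171.97 rad 341.5 ang 231.49 T -0.165 +Mz -0.017
```

View pics/top34.png

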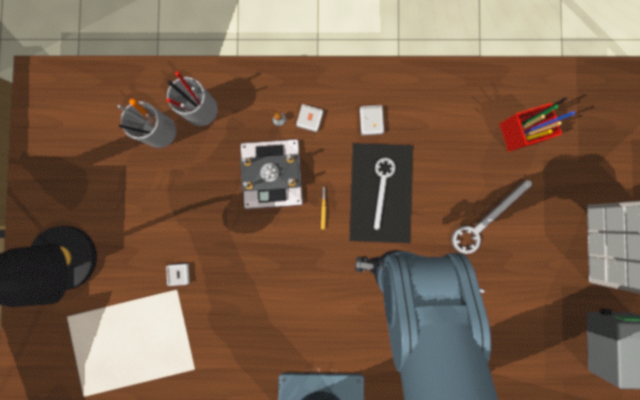

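View pics/s34.png

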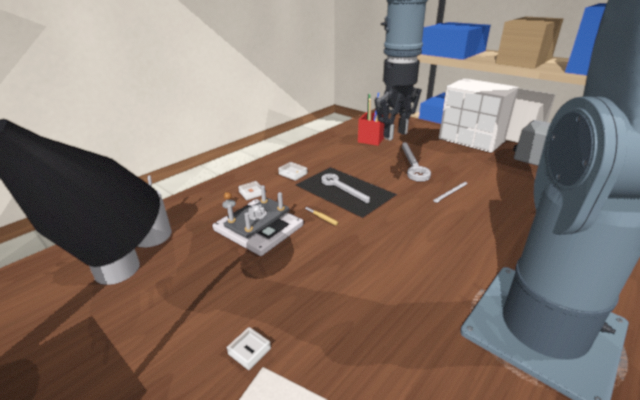

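Run:
```python
from sp import *
from nut import *
im,d=load('top34')
s=spanner(im,13,(355,148,410,238)); print(s['ring'],s['ang'],s['length'],'mid',s['ring']+65*s['dir'],'rel mat',s['ring']+65*s['dir']-[577.9,-153.5])
e=s['dir'];P=cloud(d,355,148,410,240); t=(P[:,:2]-s['ring'])@e; q=(P[:,:2]-s['ring'])@[-e[1],e[0]]
k=(t>28)&(t<156)&(abs(q)<4); f=np.polyfit(t[k],P[k,2],1); print('handle z',np.median(P[k,2]),'slope rad',f[0])
P=cloud(d,245,145,290,200); print('nut',phase(P,np.array([624.9,136.4]),51,66))
```

```text
[ 642.5222983  -161.48720419] 172.01552 188.60158015571807 mid [ 578.15242526 -152.45839751] rel mat [0.25242526 1.04160249]
handle z 15.006314004767432 slope rad 0.00041222255929829963
nut (np.float64(-12.61638814962694), np.float64(0.6882737703141537), 48)
```

```bash
python3 -c "
from rig import hand_in
print(hand_in())"
```

```text
the job is handed in; nothing more can be done
None
```

I tightened the star nut to its stop in three spanner swings, nipped it up there to about 1.0 N m (wrist-force estimate), laid the spanner back on the mat, and handed in. No verdict was reported.

- **Nut:** it turned about 134° by camera, roughly ±2°. At the stop, the torque about the nut rose from about 0.35 N m of drag to 1.04 N m and held, with the handle clear of the pillars. In the last check the nut sat at the same angle as after the spanner came off.
- **Spanner:** it lies flat (slope 0.0004 rad, handle top at 15 mm), with its middle about 1 mm from the mat's centre.
- **Other things:** both cameras show the bystander items in place by eye; I did not measure them. The spudger was mostly hidden behind the arm from above but looked in place from the side. The gripper is open, well above and clear of everything.

- **First lift went wrong:** the ring jammed on the loaded nut teeth, so the spanner tilted about 8° and slid in the fingers. I re-levelled it on the nut and pushed the grip back along the handle, with about 50 N radially at the wrist. The ring then touched a pillar lightly, at about 11 N. After that I backed off 7° before each lift, and those lifts were clean.
- **Check that disagreed:** the tool heading and the handle angle seen by camera differed by about 4–5° at the end, because the handle had turned slightly in the grip. The camera handle angle and nut angle agreed with the 7° of play.

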